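# Draw the heel-insert tray from under the rack and bed the lint roller in its trough

### The job

Use the boot hook to draw the steel heel-insert tray out from under the shoe rack, until its far edge is clear of the rack's front tube, with the two rubber heel inserts still lying in it, and put the hook back on the shoebox lid. Then lay the lint roller in the tray's round-bottomed trough, handle out over the low lip at the tray's front, and let it settle fully into the trough before you let go. Leave the brush, the polish tin, the spray can, the little stool and the lace-tip tin where they are.

Things in the scene. Friction and masses are not known exactly. Their poses are not given: they have to be found in the camera images.
- boot_hook: Boot hook lying on the shoebox lid, hook hanging over its far edge. Origin on the axis, middle of the handle; x towards the hook, which bends to -z. Round wood handle 26 mm across, x -60 to +60 mm; 6 mm steel shank to +150; bend out to +174. Inside of the hook at x +168, 24 mm below the axis. As it lies the axis is 13 mm above the lid. 0.1 kg, centre of mass about x +40 mm.
- hook_tip (a point): The lowest point of the end of the boot hook (x +167 mm, z -39 mm of boot_hook).
- tray: Loose steel tray 116 mm (x) by 180 mm (y), 0.3 to 0.6 kg, starting under the rack. Origin: middle of underside; front -x, far edge x +58. Floor 3 mm, walls 3 mm thick, 22 mm high. Flat bay at y -27 to +87 mm: two rubber inserts in its far half, front 40 mm free. Trough along x centred at y -58 mm: inner radius 26, 110 mm long inside, low lip 13 mm high at its front end, 22 mm wall at its far end.
- trough_seat (a point): Where the middle of the lint roller's roll lies when it is seated in the trough: tray x 0, y -58, z +29 mm; axes as the tray's.
- tray_front (a point): Middle of the top edge of the bay's front wall (tray x -56.5, y +30, z +22 mm), the edge to hook.
- lint_roller: Lint roller on the ledge: paper roll 50 mm across, 100 mm long, round handle 26 mm across. Origin on the axis, middle of the roll (25 mm above the ledge as it lies); x along the axis, away from the handle. Roll x -50 to +50 mm, handle x -50 to -165 mm. 0.1 to 0.17 kg, centre of mass about x -30 mm. It can roll about its axis: only its x axis tells a direction.
- rack: Fixed low shoe rack of four steel tubes, 14 mm across, along y, 600 mm wide, tube axes 140 mm above the ledge. Origin on the ledge straight below the middle of the front tube; x points away from the robot, the other tubes lie at x 70, 140 and 210 mm. Legs and end frames at y -300 and +300 mm.
- shoebox: Fixed translucent plastic shoebox with clip-on lid, 180 mm (x) by 290 mm (y), flat lid top 104 mm above the ledge. Origin at the middle of its underside. It stands on the left or on the right, with the lint roller on the other side.
- heel_insert_a: Loose rubber heel insert 52 mm by 50 mm, 6 mm thick, rounded at the far end, lying flat in the far half of the tray's bay, on its +y side. Origin at its underside, middle of its straight front edge; x to the rounded end.
- heel_insert_b: The same, on the -y side of the bay, next to the trough.
- shoe_brush: Bystander: shoe brush 150 mm (x) by 50 mm (y), 43 mm high, lying beside the lint roller on the roller's -y side. Origin at the middle of its underside.
- polish_tin: Bystander: round flat shoe polish tin 77 mm across, 23 mm high, beside the lint roller on the roller's +y side. Origin at the middle of its underside.
- spray_can: Bystander: upright waterproofing spray can 51 mm across, 179 mm tall, off the end of the lint roller's roll, about 110 mm from its middle. Origin at the middle of its underside.
- shine_stool: Bystander: miniature brown wooden shoe shine stool 130 mm (x) by 80 mm (y), 80 mm high, half under the rack on one side of the tray. Origin at the middle of its underside.
- lace_tin: Bystander: empty open orange plastic lace tip tin 110 mm (x) by 75 mm (y), 35 mm high, half under the rack on the other side of the tray. Origin at the middle of its underside.
Things that resemble listed ones, but are neither listed nor needed, are in the scene too. There is more than one size of the boot_hook; the job needs the smaller.

How it is judged:
On the way, in this order (a step that is already met when the one before it is completed fails the run):
1. the boot hook is pulling the tray and has drawn it at least 40 mm (distance of tray from where it was at the start of the episode above 0.04 m and contact force between boot_hook and tray above 0.2 N and contact force between the fingers and tray below 0.2 N), for 0.1 s.
2. the tray's far edge is clear of the rack's front tube (no more than 12 mm behind its axis) (x of tray in the frame of rack below -0.046 m), for 0.2 s.
3. the lint roller lies seated in the trough while the gripper still holds it (x of lint_roller in the frame of trough_seat between -0.009 and 0.009 m and y of lint_roller in the frame of trough_seat between -0.0035 and 0.0035 m and z of lint_roller in the frame of trough_seat between -0.004 and 0.003 m and angle between the x axis of lint_roller and the x axis of tray, either way round below 0.07 rad and contact force between lint_roller and the fingers above 0.3 N and contact force between lint_roller and tray above 0.1 N and linear speed of lint_roller below 0.03 m/s), for 0.2 s.
At the end, for the whole second after the job is handed in: Tray's far edge at most 12 mm behind the front tube's axis; roller settled in the trough (9 mm along, 3.5 mm across, at most 3 mm high, within 4 degrees); hook on the shoebox lid; both inserts in the bay; all released and at rest (x of tray in the frame of rack below -0.046 m and x of lint_roller in the frame of trough_seat between -0.009 and 0.009 m and y of lint_roller in the frame of trough_seat between -0.0035 and 0.0035 m and z of lint_roller in the frame of trough_seat between -0.004 and 0.003 m and angle between the x axis of lint_roller and the x axis of tray, either way round below 0.07 rad and x of boot_hook in the frame of shoebox between -0.1 and 0.1 m and y of boot_hook in the frame of shoebox between -0.15 and 0.15 m and z of boot_hook in the frame of shoebox between 0.1 and 0.13 m and x of heel_insert_a in the frame of tray between -0.056 and 0.04 m and y of heel_insert_a in the frame of tray between -0.025 and 0.085 m and z of heel_insert_a in the frame of tray between -0.005 and 0.02 m and x of heel_insert_b in the frame of tray between -0.056 and 0.04 m and y of heel_insert_b in the frame of tray between -0.025 and 0.085 m and z of heel_insert_b in the frame of tray between -0.005 and 0.02 m and linear speed of each of tray, boot_hook, lint_roller below 0.02 m/s); the robot touches nothing.
It fails at once if the shoe brush is moved more than 25 mm (distance of shoe_brush from where it was at the start of the episode above 0.025 m).
It fails at once if the polish tin is moved more than 25 mm (distance of polish_tin from where it was at the start of the episode above 0.025 m).
It fails at once if the shine stool is moved more than 25 mm (distance of shine_stool from where it was at the start of the episode above 0.025 m).
It fails at once if the lace tin is moved more than 25 mm (distance of lace_tin from where it was at the start of the episode above 0.025 m).
It fails at once if the spray can is moved more than 25 mm (distance of spray_can from where it was at the start of the episode above 0.025 m).
It also fails if it takes over 72 s, if anything falls off the work surface, if the arm or the gripper's body presses on something with over 40 N, if the wrist force passes 120 N, or if a joint passes its speed limit or range.

### The arm

A 6-joint arm with a two-finger parallel gripper is mounted at the origin on the work surface. World frame = base frame: x ahead of the robot, y to its left, z up, the work surface at z = 0. Lengths are in m, angles in rad, forces in N, time in s.
With the tool pointing down it reaches from about 0.35 to 0.85 m from the base axis. Payload 8.1 kg.
Tool frame: the origin (TCP) lies between the finger pads; the fingertips stand 25 mm ahead of it and the grasp point (between the pads) lies 6 mm ahead of it (robot.tip_extent is the distance from the TCP to the fingertips, in m); z points along the fingers, y is the direction in which the jaws open and shut (so a half turn about z gives the same grasp; the last joint's range is limited). The gripper opens to 93 mm and grips with 3 to 60 N. Pads are 15 mm wide; open, the fingers measure 128 mm over their backs; the gripper's body (75 mm by 188 mm) begins 65 mm behind the grasp point.
Start: joints at [1.109, 0.13, 1.488, -0, 1.523, -0.085], TCP at [0.221, 0.558, 0.211] pointing down, gripper open.
Joint ranges: [-2.96, 2.96], [-0.89, 2.26], [0.02, 2.5], [-1.34, 4.48], [0, 2.73], [-2.66, 2.66]. Speed limits (rad/s): [2.39, 2.39, 2.79, 3.14, 3.14, 3.14].

### API

Orientations are given as a rotation vector (axis times angle).
In Python, from plant import robot gives the robot as it stands.
- The arm moves only by the tool drive_tool, never from a script. Its argument "increments" is a list of rows, each a list of 7 numbers: the closure, from 0 (fully open) to 1 (shut), then the shift along the world's x, y, z in units of 25 mm (1.0 is 25 mm), then the turn, a rotation vector about the world's x, y, z in rad. In form: [[gripper, dx, dy, dz, rx, ry, rz], ...]. A call has 1 to 20 rows; each row is the pose to reach, as a shift and turn from the pose commanded when the call began; what a row does not reach only later rows make up. A row lasts 1/12 s, in which the tool goes at most 41.7 mm and 7.16 degrees, less where a joint would pass 70% of its speed; a pose out of reach is approached as far as the arm can. A call with a gripper value outside its range is refused whole. The fingers move at their own pace and stop on an object; "squeeze" is the grip in N (left out, the last holds). Time passes only in rows, so rows that repeat a pose let the fingers close. It gives the time, the measured TCP pose, the force and the opening at its end, in the units of the state.
- robot.read_state(): the state, without advancing time (a new reading comes with each control period).
- robot.read_camera(name): name is "scene" or "top" or "wrist"; returns a dict with "image" (420x560x3 uint8, red, green, blue), "fx", "fy", "cx", "cy" (pixels), "dist" ([k1, k2, p1, p2, k3] as OpenCV has them; the pictures are not rectified), "T" (4x4, takes a point from camera to world coordinates); the wrist camera has in their place "mount" (4x4, takes a point from camera to tool coordinates, whose origin is the TCP and whose axes are the flange's). Camera axes: x right, y down, z forward; pixel columns grow to the right and rows downward; lengths in m; the calibration is good to about 2 mm. A picture is of the moment at which its call begins: read the wrist's pose just before it. There is no depth.
- robot.close_job(): hands the job in, once; it reports no verdict.
The state is a dict: "t": time; "q": joint angles; "dq": joint speeds; "joint_torque": joint torques, N m; "tool_pos": TCP position; "orientation": TCP orientation; "force": force on the tool from outside, world axes, zero at the start; "wrist_torque": the same for the moment, N m; "opening": finger opening in m.
Only numpy, scipy, OpenCV 4.12 (cv2) and the standard library are available. Lean on these libraries where they do the work, as an engineer would, in place of code of your own. Each camera call takes 0.05 s, during which the arm holds its last target.

## Working session

There is one attempt and no reset: what is moved stays moved. The work goes in short steps, Python scripts to look and compute and a tool call to move; the robot and the scene stay as the last step left them, time stands still between calls to the robot, and variables do not carry over. Pictures are saved under pics/ and viewed, and the job is handed in when it is done.

Besides the shell and the picture viewer there is one more tool, called after "Emit:" as name(argument=value, ...) on one line, values as JSON. drive_tool: Moves the arm, as the interface text tells. Its arguments: {"type":"object","properties":{"increments":{"type":"array"},"squeeze":{"type":"number"}},"required":["increments"]}

```bash
ls; mkdir -p pics; python3 - <<'E'
from plant import robot
import cv2,numpy as np
print(robot.read_state())
for n in ["scene","top","wrist"]:
    c=robot.read_camera(n)
    cv2.imwrite(f"pics/{n}0.png",c["image"][:,:,::-1])
    print(n,{k:(np.round(v,4).tolist() if k!="image" else None) for k,v in c.items()})
E
```

```text
pics
{'t': 0.0, 'q': array([ 1.10861274e+00,  1.31187621e-01,  1.48926977e+00,  8.36989505e-06,
        1.52295077e+00, -8.54242825e-02]), 'dq': array([-0.00080983,  0.00045293,  0.00045459,  0.00053924, -0.00080505,
       -0.00106527]), 'joint_torque': array([ 6.10872503e-04, -5.59852731e+01, -4.91755557e+01,  7.68982340e-02,
        3.62315343e-02, -2.01421444e-04]), 'tool_pos': array([0.22048198, 0.55741288, 0.20997685]), 'orientation': array([-5.88225036e-01, -3.08552320e+00,  2.74157460e-03]), 'force': array([-0.4767869 ,  0.50458194,  0.12546547]), 'wrist_torque': array([0.03676342, 0.06987116, 0.0726109 ]), 'opening': 0.09282098263889363}
scene {'image': None, 'fx': 450.4977, 'fy': 450.4977, 'cx': 277.4686, 'cy': 213.4581, 'dist': [-0.069, 0.0, 0.0, 0.0, 0.0], 'T': [[-0.6459, 0.5817, -0.4945, 1.0487], [0.7632, 0.4781, -0.4346, 0.538], [-0.0164, -0.6581, -0.7528, 1.0176], [0.0, 0.0, 0.0, 1.0]]}
top {'image': None, 'fx': 535.2227, 'fy': 535.2227, 'cx': 284.0315, 'cy': 207.696, 'dist': [0.0291, 0.0, 0.0, 0.0, 0.0], 'T': [[-0.0266, -0.9872, 0.1575, 0.2346], [-0.9996, 0.0242, -0.0168, 0.0122], [0.0128, -0.1579, -0.9874, 1.4213], [0.0, 0.0, 0.0, 1.0]]}
wrist {'image': None, 'fx': 368.772, 'fy': 368.772, 'cx': 280.1673, 'cy': 208.8984, 'dist': [-0.0379, 0.0, 0.0, 0.0, 0.0], 'mount': [[0.0, -0.9707, -0.2403, 0.066], [1.0, -0.0003, 0.0012, 0.0003], [-0.0012, -0.2403, 0.9707, -0.1728], [0.0, 0.0, 0.0, 1.0]]}
```

View pics/scene0.png

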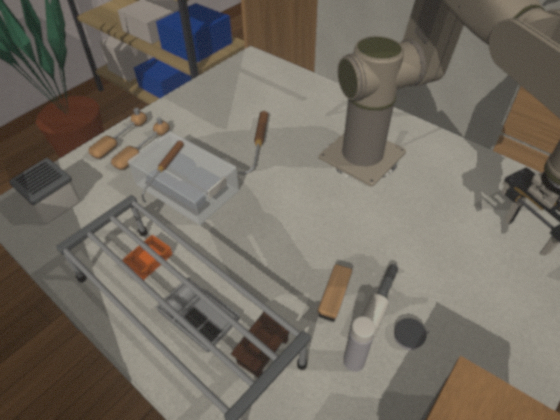

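View pics/top0.png

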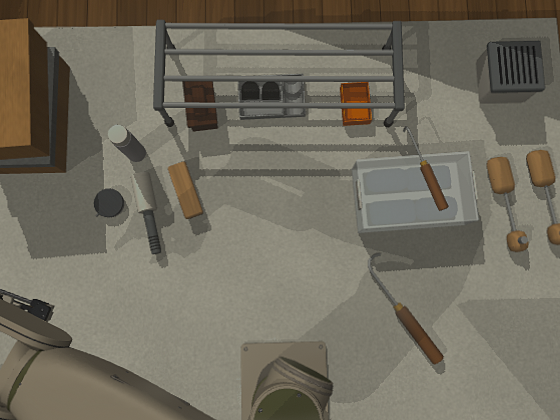

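View pics/wrist0.png

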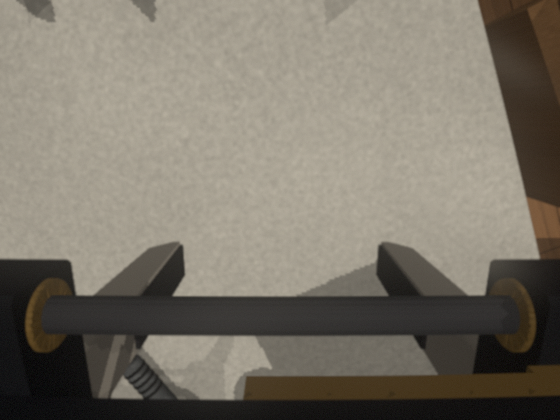

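The top view shows two boot hooks. One is on the lid, with its handle at about (433,187) and hook at (407,130). The other lies on the ledge, with its handle at (420,335) and hook at (373,258). The one on the lid fits the description: it is smaller and its hook hangs over the lid's far edge. I'll confirm that with enlarged crops and a size measurement.

```bash
cat > h.py <<'E'
from plant import robot
import cv2,numpy as np
from scipy.spatial.transform import Rotation as R
def grab(n):
    st=robot.read_state(); c=robot.read_camera(n)
    if n=="wrist":
        T=np.eye(4);T[:3,:3]=R.from_rotvec(st["orientation"]).as_matrix();T[:3,3]=st["tool_pos"]
        c["T"]=T@np.array(c["mount"])
    c["K"]=np.array([[c["fx"],0,c["cx"]],[0,c["fy"],c["cy"]],[0,0,1]])
    return c
def ray(c,px):
    p=cv2.undistortPoints(np.array([[px]],float),c["K"],np.array(c["dist"],float))[0,0]
    T=np.array(c["T"]);d=T[:3,:3]@np.array([p[0],p[1],1.]);return T[:3,3],d/np.linalg.norm(d)
def onz(c,px,z):
    o,d=ray(c,px);return o+d*(z-o[2])/d[2]
def tri(c1,p1,c2,p2):
    o1,d1=ray(c1,p1);o2,d2=ray(c2,p2)
    A=np.stack([d1,-d2],1);s=np.linalg.lstsq(A,o2-o1,rcond=None)[0]
    a=o1+s[0]*d1;b=o2+s[1]*d2;return (a+b)/2,np.linalg.norm(a-b)
def proj(c,P):
    Ti=np.linalg.inv(np.array(c["T"]))
    r=cv2.Rodrigues(Ti[:3,:3])[0]
    return cv2.projectPoints(np.array(P,float).reshape(-1,3),r,Ti[:3,3],c["K"],np.array(c["dist"],float))[0][:,0]
def crop(c,x0,y0,x1,y1,s,name):
    im=cv2.resize(c["image"][y0:y1,x0:x1,::-1],None,fx=s,fy=s,interpolation=cv2.INTER_CUBIC)
    im=cv2.convertScaleAbs(im,alpha=1.5)
    cv2.imwrite("pics/"+name,im)
E
python3 - <<'E'
from h import *
t=grab("top");s=grab("scene")
np.save("top0.npy",t,allow_pickle=True);np.save("scene0.npy",s,allow_pickle=True)
crop(t,340,110,480,260,4,"t_hook.png")
crop(t,140,10,420,140,2.8,"t_rack.png")
crop(t,80,110,220,260,4,"t_roll.png")
crop(s,100,130,280,230,4,"s_hook.png")
crop(s,120,230,320,380,4,"s_tray.png")
E
```

```text
(no output)
```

View pics/t_hook.png

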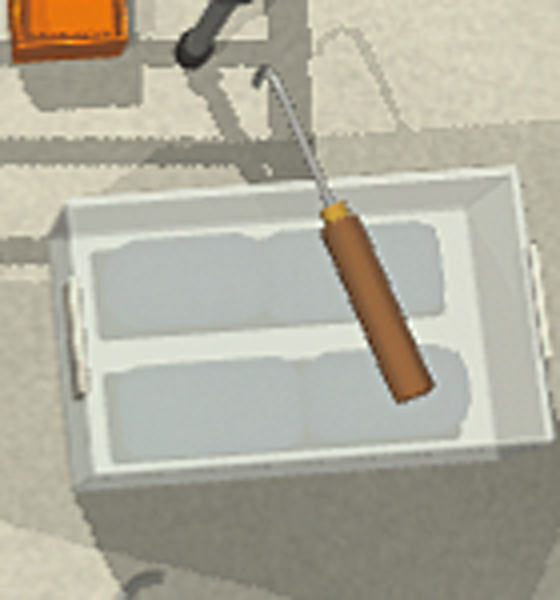

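View pics/t_rack.png

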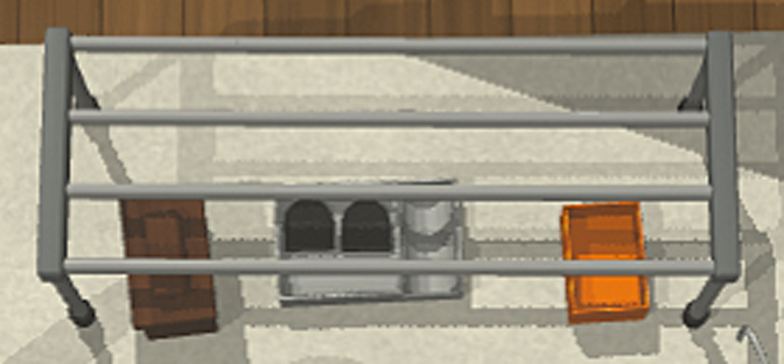

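View pics/t_roll.png

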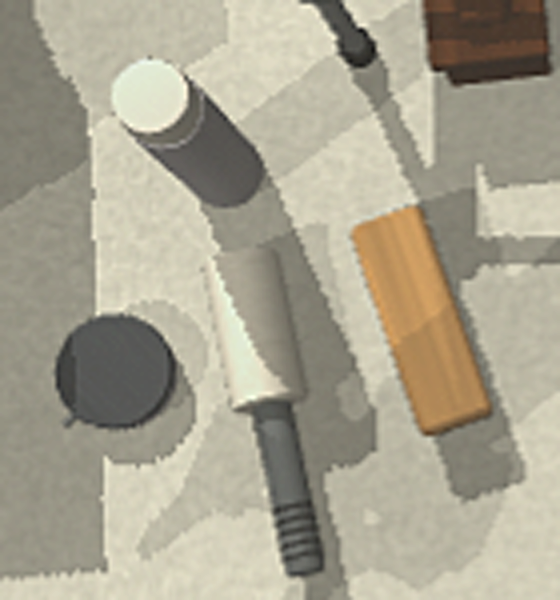

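View pics/s_hook.png

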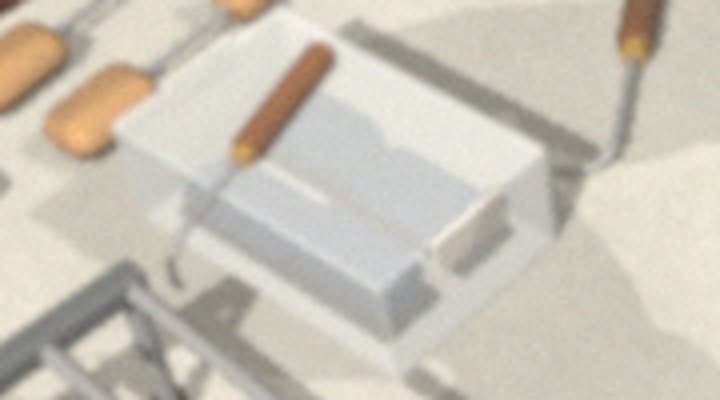

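View pics/s_tray.png

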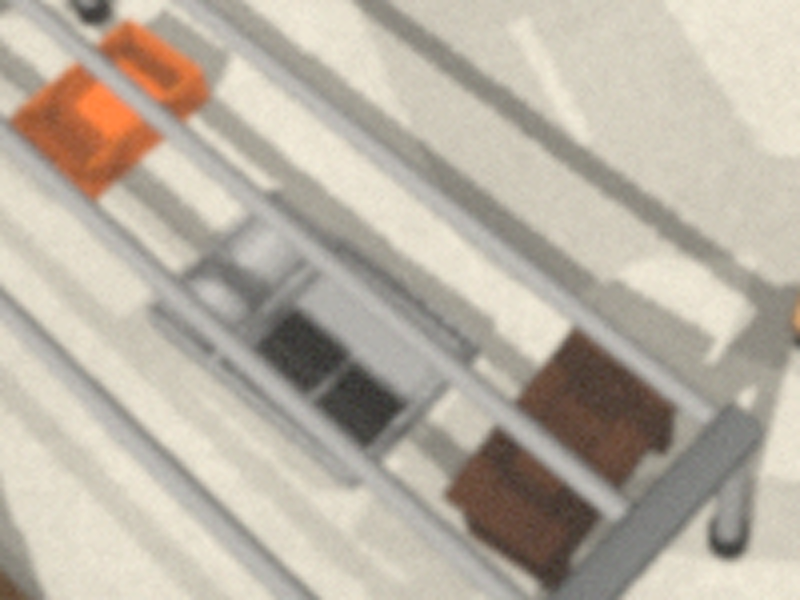

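```bash
python3 - <<'E'
from h import *
t=np.load("top0.npy",allow_pickle=True).item();s=np.load("scene0.npy",allow_pickle=True).item()
f=lambda u,v:(340+u/4-.375,110+v/4-.375)
pts={"handle end":((414,396),.117),"ferrule end":((333,208),.117),"bend":((268,72),.117),"tiplow":((258,84),.08)}
for k,(p,z) in pts.items(): print(k,onz(t,f(*p),z).round(4))
a=onz(t,f(414,396),.117);b=onz(t,f(333,208),.117);c=onz(t,f(268,72),.117)
print("len",np.linalg.norm(a-b),np.linalg.norm(a-c), np.degrees(np.arctan2(*(c-a)[[1,0]])))
# colour mask handle
im=t["image"].astype(int)
m=((im[...,0]-im[...,2])>25).astype(np.uint8);m[:150]=0;m[215:]=0;m[:,:400]=0;m[:,465:]=0
n,l,st,ce=cv2.connectedComponentsWithStats(m);i=1+np.argmax(st[1:,4]);print(st[i],ce[i])
ys,xs=np.nonzero(l==i);rc=cv2.minAreaRect(np.stack([xs,ys],1).astype(np.float32));print(rc)
# lid corners z=.104
for p in [(65,205),(515,168),(550,440),(92,485)]:print("lid",p,onz(t,f(*p),.104).round(4))
g=lambda u,v:(140+u/2.8-.33,10+v/2.8-.33)
# rack front tube
for p in [(70,267),(710,266),(70,191),(710,191)]:print("tube",onz(t,g(*p),.147).round(4))
# tray top edges
for k,p,z in [("front left top",(280,297),.022),("front right top",(461,291),.013),("bay/trough front",(404,292),.022),("far right",(456,181),.022),("far left",(278,197),.022),("stoolFR",(215,330),.06),("stoolFL",(135,335),.06),("tinFL",(571,322),.0),("tinFR",(648,316),.0)]: print(k,onz(t,g(*p),z).round(4))
h=lambda u,v:(80+u/4-.375,110+v/4-.375)
for k,p,z in [("roll far",(248,252),.025),("roll near",(269,403),.025),("handle near",(304,572),.025),("can top",(150,95),.179),("polish",(115,370),.023),("brushc",(422,322),.043),("brush corner",(432,433),.04),("b2",(490,412),.04)]:print(k,onz(t,h(*p),z).round(4))
q=lambda u,v:(120+u/4-.375,230+v/4-.375)
for k,p in [("s tray front-left",(477,352)),("s tray far-left",(352,480)),("s tray far right",(152,308)),("front right lip",(275,198))]:print(k,onz(s,q(*p),.022).round(4))
E
```

```text
handle end [ 0.4307 -0.403   0.117 ]
ferrule end [ 0.551 -0.361  0.117]
bend [ 0.6402 -0.3257  0.117 ]
tiplow [ 0.6438 -0.3283  0.08  ]
len 0.12741518713480868 0.223295904315317 20.25080411551317
[420 160  28  51 501] [433.0738523  185.41117764]
((432.82135009765625, 184.7344512939453), (52.39274215698242, 9.848690032958984), 66.37062072753906)
lid (65, 205) [ 0.5602 -0.1953  0.104 ]
lid (515, 168) [ 0.5773 -0.4817  0.104 ]
lid (550, 440) [ 0.4029 -0.4895  0.104 ]
lid (92, 485) [ 0.3818 -0.2035  0.104 ]
tube [0.7022 0.2788 0.147 ]
tube [ 0.6908 -0.2882  0.147 ]
tube [0.7728 0.2792 0.147 ]
tube [ 0.7608 -0.2922  0.147 ]
front left top [0.7137 0.1021 0.022 ]
front right top [ 0.719  -0.0744  0.013 ]
bay/trough front [ 0.7161 -0.0184  0.022 ]
far right [ 0.8284 -0.0725  0.022 ]
far left [0.8156 0.1026 0.022 ]
stoolFR [0.6697 0.1611 0.06  ]
stoolFL [0.6664 0.236  0.06  ]
tinFL [ 0.6892 -0.1825  0.    ]
tinFR [ 0.6935 -0.2588  0.    ]
roll far [0.5609 0.3639 0.025 ]
roll near [0.459  0.3487 0.025 ]
handle near [0.3475 0.3246 0.025 ]
can top [0.6221 0.3844 0.179 ]
polish [0.4838 0.45   0.023 ]
brushc [0.5073 0.2458 0.043 ]
brush corner [0.4343 0.2397 0.04  ]
b2 [0.4472 0.2021 0.04  ]
s tray front-left [0.7141 0.1094 0.022 ]
s tray far-left [0.8222 0.1105 0.022 ]
s tray far right [ 0.8238 -0.0687  0.022 ]
front right lip [ 0.7179 -0.0696  0.022 ]
```

```bash
python3 - <<'E'
from h import *
s=robot.read_state()
M=R.from_rotvec(s["orientation"]).as_matrix();print(M.round(3))
print("tooly ang",np.degrees(np.arctan2(M[1,1],M[0,1])),"toolx ang",np.degrees(np.arctan2(M[1,0],M[0,0])))
t=np.load("top0.npy",allow_pickle=True).item();s=np.load("scene0.npy",allow_pickle=True).item()
g=lambda u,v:(140+u/2.8-.33,10+v/2.8-.33)
for p in [(70,267),(710,266)]:print("tube",onz(t,g(*p),.14).round(4))
# big hook size
for p in [(440,360),(398,306),(373,258)]: print(onz(t,p,.015).round(3))
# hook tip by triangulation: top (258,84)/4+.. ; scene crop (175,283)
f=lambda u,v:(340+u/4-.375,110+v/4-.375); q=lambda u,v:(100+u/4-.375,130+v/4-.375)
print("tip",tri(t,f(258,84),s,q(178,284)));print("bend",tri(t,f(268,70),s,q(175,262)))
print("ferr",tri(t,f(334,208),s,q(240,158)));print("end",tri(t,f(413,397),s,q(325,47)))
E
```

```text
[[-0.93   0.368 -0.   ]
 [ 0.368  0.93  -0.001]
 [ 0.    -0.001 -1.   ]]
tooly ang 68.41018030237139 toolx ang 158.41017819841596
tube [0.7048 0.2803 0.14  ]
tube [ 0.6933 -0.2899  0.14  ]
[ 0.057 -0.398  0.015]
[ 0.194 -0.3    0.015]
[ 0.32  -0.242  0.015]
tip (array([ 0.64153883, -0.3263176 ,  0.08574123]), np.float64(0.0013562889189271377))
bend (array([ 0.64126262, -0.32502223,  0.11004431]), np.float64(0.006547771435959267))
ferr (array([ 0.54852735, -0.35878829,  0.12184242]), np.float64(0.003626970411994023))
end (array([ 0.42796193, -0.39834699,  0.12725815]), np.float64(0.0017882879719022236))
```

The lid hook's handle measures about 120 mm and the ledge one's about 168 mm, so the lid hook is the right one. I'll move above it now.

Emit:
drive_tool(increments=[[0.3, 11.2, -14.4, 3.6, 0, 0, -1.4], [0.3, 11.2, -14.4, 3.6, 0, 0, -1.4], [0.3, 11.2, -14.4, 3.6, 0, 0, -1.4], [0.3, 11.2, -14.4, 3.6, 0, 0, -1.4], [0.3, 11.2, -14.4, 3.6, 0, 0, -1.4], [0.3, 11.2, -14.4, 3.6, 0, 0, -1.4], [0.3, 11.2, -14.4, 3.6, 0, 0, -1.4], [0.3, 11.2, -14.4, 3.6, 0, 0, -1.4], [0.3, 11.2, -14.4, 3.6, 0, 0, -1.4], [0.3, 11.2, -14.4, 3.6, 0, 0, -1.4], [0.3, 11.2, -14.4, 3.6, 0, 0, -1.4], [0.3, 11.2, -14.4, 3.6, 0, 0, -1.4]])

```text
t: 1.25
tool_pos: [0.5041, 0.1929, 0.3023]
orientation: [2.448, 1.964, 0.002]
force: [-0.1, 1.1, -0.2]
opening: 0.065
```

```bash
cat >> h.py <<'E'
def stat():
    s=robot.read_state();M=R.from_rotvec(s["orientation"]).as_matrix()
    print("t %.2f"%s["t"],"p",s["tool_pos"].round(4),"tooly %.2f"%np.degrees(np.arctan2(M[1,1],M[0,1])),"tz",M[:,2].round(3),"F",s["force"].round(2),"op %.4f"%s["opening"],"q",s["q"].round(2))
    return s
def need(x,y,z,toolydeg):
    s=stat();M=R.from_rotvec(s["orientation"]).as_matrix()
    a=np.degrees(np.arctan2(M[1,1],M[0,1]));d=(toolydeg-a+180)%360-180
    print("rows d",((np.array([x,y,z])-s["tool_pos"])/.025).round(2),"rz",round(np.radians(d),3))
E
python3 -c "
from h import *
need(.513,-.374,.25,-70.2)"
```

```text
t 1.25 p [0.5041 0.1929 0.3023] tooly -12.51 tz [ 0.003 -0.002 -1.   ] F [-0.05  1.07 -0.17] op 0.0650 q [ 0.27 -0.05  1.51 -0.    1.68  0.49]
rows d [  0.35 -22.68  -2.09] rz -1.007
```

Emit:
drive_tool(increments=[[0.3, 0.5, -22.9, -2.0, 0, 0, -1.02], [0.3, 0.5, -22.9, -2.0, 0, 0, -1.02], [0.3, 0.5, -22.9, -2.0, 0, 0, -1.02], [0.3, 0.5, -22.9, -2.0, 0, 0, -1.02], [0.3, 0.5, -22.9, -2.0, 0, 0, -1.02], [0.3, 0.5, -22.9, -2.0, 0, 0, -1.02], [0.3, 0.5, -22.9, -2.0, 0, 0, -1.02], [0.3, 0.5, -22.9, -2.0, 0, 0, -1.02], [0.3, 0.5, -22.9, -2.0, 0, 0, -1.02], [0.3, 0.5, -22.9, -2.0, 0, 0, -1.02], [0.3, 0.5, -22.9, -2.0, 0, 0, -1.02], [0.3, 0.5, -22.9, -2.0, 0, 0, -1.02], [0.3, 0.5, -22.9, -2.0, 0, 0, -1.02], [0.3, 0.5, -22.9, -2.0, 0, 0, -1.02], [0.3, 0.5, -22.9, -2.0, 0, 0, -1.02], [0.3, 0.5, -22.9, -2.0, 0, 0, -1.02], [0.3, 0.5, -22.9, -2.0, 0, 0, -1.02]])

```text
t: 2.67
tool_pos: [0.5133, -0.374, 0.2506]
orientation: [-3.094, -0.539, 0.0]
force: [-0.0, -1.0, 0.9]
opening: 0.0649
```

```bash
python3 -c "
from h import *
need(.513,-.374,.133,-70.2)
w=grab('wrist');np.save('w1.npy',w,allow_pickle=True);crop(w,0,0,560,420,1.4,'w1.png')"
```

```text
t 2.67 p [ 0.5133 -0.374   0.2506] tooly -70.24 tz [-0.     0.001 -1.   ] F [-0.03 -1.01  0.92] op 0.0649 q [-0.71  0.21  1.32  0.    1.61  0.52]
rows d [-0.01  0.   -4.71] rz 0.001
```

View pics/w1.png

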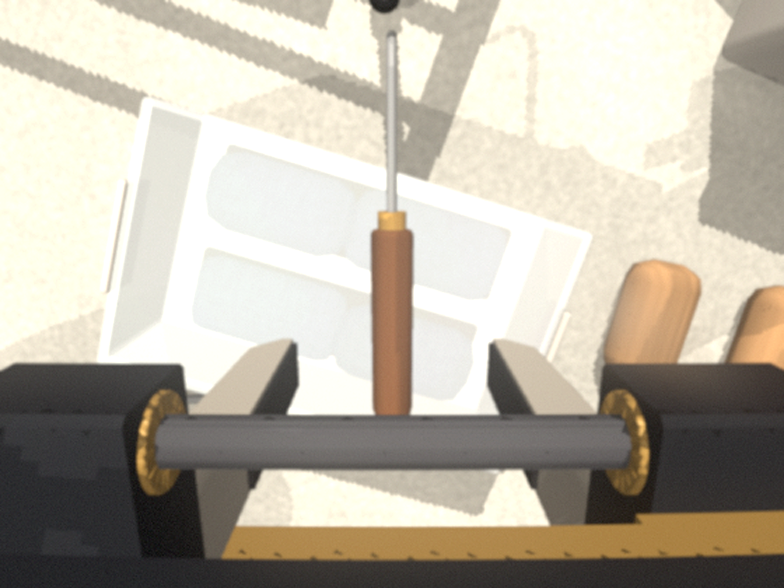

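```bash
python3 -c "
from h import *
w=np.load('w1.npy',allow_pickle=True).item()
for p in [(391,232),(391,213),(391,37)]:
  P=onz(w,(p[0]/1.4,p[1]/1.4),.117);print(P.round(4),np.linalg.norm(P[:2]-[.5133,-.374]))
print(proj(w,[.5133,-.374,.117])*1.4)
"
```

```text
[ 0.5391 -0.3634  0.117 ] 0.027885732252322656
[ 0.5497 -0.3596  0.117 ] 0.03910896759468114
[ 0.6403 -0.3271  0.117 ] 0.13540850956548908
[[393.13876098 277.76989089]]
```

Emit:
drive_tool(increments=[[0.3, 0, 0, -2.5, 0, 0, 0], [0.3, 0, 0, -4.0, 0, 0, 0], [0.3, 0, 0, -4.7, 0, 0, 0], [0.3, 0, 0, -4.7, 0, 0, 0], [0.6, 0, 0, -4.7, 0, 0, 0], [0.9, 0, 0, -4.7, 0, 0, 0], [1, 0, 0, -4.7, 0, 0, 0], [1, 0, 0, -4.7, 0, 0, 0], [1, 0, 0, -4.7, 0, 0, 0], [1, 0, 0, -4.7, 0, 0, 0]], squeeze=50)

```text
t: 3.55
tool_pos: [0.5139, -0.3751, 0.1352]
orientation: [3.093, 0.539, 0.002]
force: [-0.3, 0.3, 0.1]
opening: 0.0298
```

Emit:
drive_tool(increments=[[1, 0, 0, 0, 0, 0, 0], [1, 0, 0, 0, 0, 0, 0], [1, 0, 0, 0, 0, 0, 0], [1, 0, 0, 0, 0, 0, 0]])

```text
t: 3.88
tool_pos: [0.5131, -0.3745, 0.1334]
orientation: [-3.095, -0.539, 0.0]
force: [0.2, 0.4, 0.2]
opening: 0.0031
```

```bash
python3 -c "
from h import *
stat()
w=grab('wrist');np.save('w1.npy',w,allow_pickle=True);crop(w,0,0,560,420,1.4,'w2.png')
t=grab('top');crop(t,340,110,480,260,4,'t2.png')"
```

```text
t 3.88 p [ 0.5131 -0.3745  0.1334] tooly -70.25 tz [-0.  0. -1.] F [0.17 0.38 0.22] op 0.0031 q [-0.71  0.27  1.47  0.    1.4   0.51]
```

View pics/w2.png

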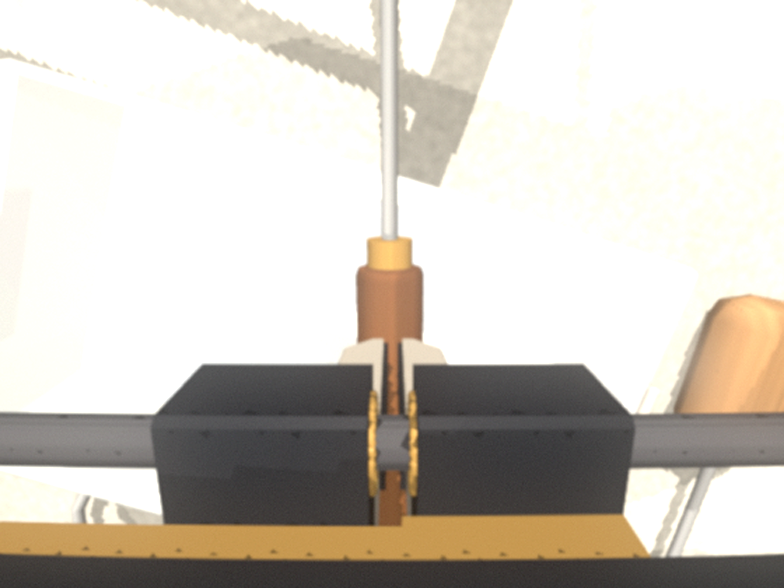

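View pics/t2.png

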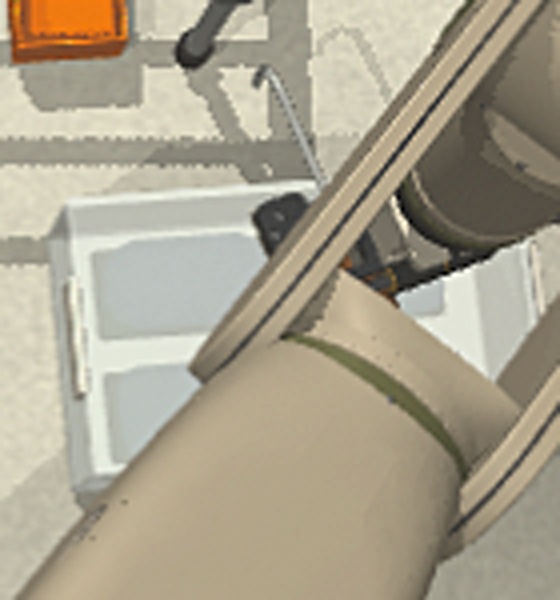

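```bash
python3 -c "
from h import *
print(robot.tip_extent,[a for a in dir(robot) if a[0]!='_'])
stat()
s=grab('scene');crop(s,100,100,300,250,4,'s3.png')"
```

```text
0.025 ['IKError', 'close_job', 'read_camera', 'read_state', 'tip_extent']
t 3.98 p [ 0.5132 -0.3746  0.1334] tooly -70.25 tz [-0.  0. -1.] F [-0.53  0.79 -0.19] op 0.0007 q [-0.71  0.27  1.47 -0.    1.4   0.51]
```

View pics/s3.png

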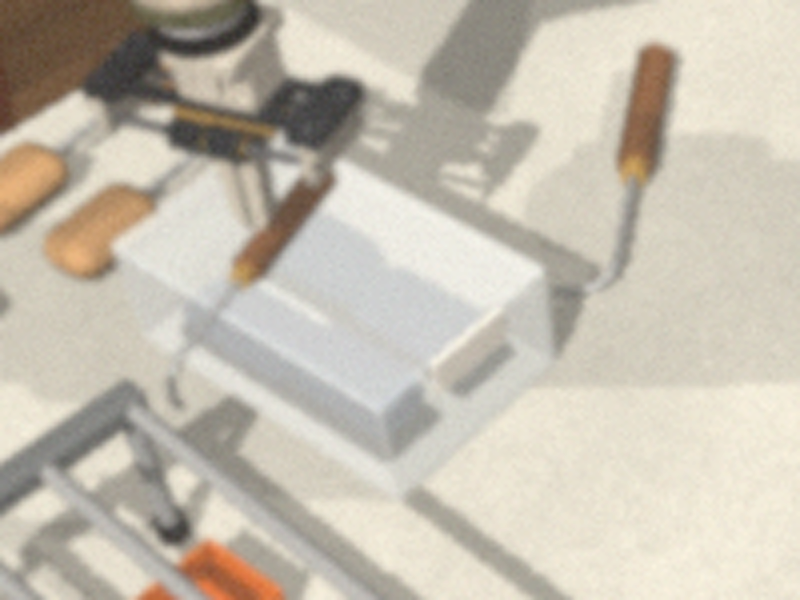

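```bash
python3 -c "
from h import *
s=grab('scene')
for P in [[.5132,-.3746,.1334],[.5132,-.3746,.1084],[.5132,-.3746,.2],[.5132-.01,-.3746+.03,.11],[.5132+.01,-.3746-.03,.11]]:
  p=proj(s,P)[0];print(P,(p-[100,100])*4)
im=s['image'].copy()
crop(s,110,110,200,185,8,'s4.png');stat()"
```

```text
[0.5132, -0.3746, 0.1334] [255.86589356 229.80366468]
[0.5132, -0.3746, 0.1084] [262.5970977  254.77208198]
[0.5132, -0.3746, 0.2] [237.06605003 159.83874561]
[0.5032, -0.3446, 0.11] [298.52246653 263.27108511]
[0.5232, -0.40459999999999996, 0.11] [226.34013599 243.266445  ]
t 4.08 p [ 0.5132 -0.3745  0.1334] tooly -70.25 tz [-0.  0. -1.] F [ 0.14 -0.31 -0.27] op 0.0006 q [-0.71  0.27  1.47  0.    1.4   0.51]
```

View pics/s4.png

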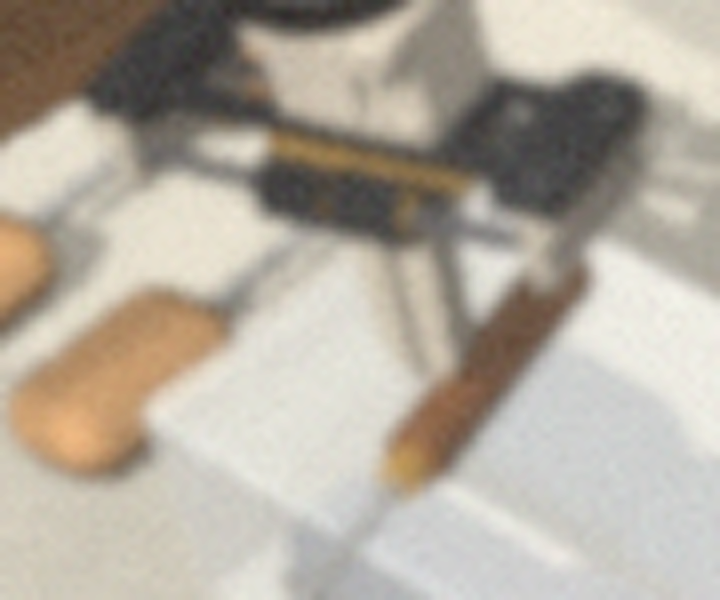

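```bash
python3 -c "
from h import *
w=grab('wrist');m=np.array(w['mount'])
w['T']=m
for op in (.065,.0006):
 for z in (0.0,.006,.025):
  for x in (-.0075,.0075):
   print(op,z,x,(proj(w,[[x,-op/2,z],[x,op/2,z]])*1.4).round(0).tolist())
stat()"
```

```text
0.065 0.0 -0.0075 [[303.0, 377.0], [483.0, 378.0]]
0.065 0.0 0.0075 [[301.0, 338.0], [485.0, 338.0]]
0.065 0.006 -0.0075 [[305.0, 371.0], [480.0, 371.0]]
0.065 0.006 0.0075 [[304.0, 333.0], [482.0, 333.0]]
0.065 0.025 -0.0075 [[313.0, 353.0], [473.0, 353.0]]
0.065 0.025 0.0075 [[312.0, 318.0], [474.0, 318.0]]
0.0006 0.0 -0.0075 [[392.0, 378.0], [394.0, 378.0]]
0.0006 0.0 0.0075 [[392.0, 338.0], [394.0, 338.0]]
0.0006 0.006 -0.0075 [[392.0, 371.0], [394.0, 371.0]]
0.0006 0.006 0.0075 [[392.0, 333.0], [394.0, 333.0]]
0.0006 0.025 -0.0075 [[392.0, 353.0], [394.0, 353.0]]
0.0006 0.025 0.0075 [[392.0, 318.0], [394.0, 318.0]]
t 4.13 p [ 0.5132 -0.3746  0.1334] tooly -70.25 tz [-0.  0. -1.] F [-1.02  0.52  0.1 ] op 0.0008 q [-0.71  0.27  1.47 -0.    1.4   0.51]
```

The jaws shut on air. Scene and wrist pictures both put the visible fingertips at about the TCP height, resting on top of the handle, rather than 25 mm below it. I'll open and go down in small steps while watching the force.

Emit:
drive_tool(increments=[[0.3, 0, 0, 0.6, 0, 0, 0], [0.3, 0, 0, 0.6, 0, 0, 0], [0.3, 0, 0, 0.6, 0, 0, 0], [0.3, 0, 0, 0.4, 0, 0, 0], [0.3, 0, 0, 0.2, 0, 0, 0], [0.3, 0, 0, 0, 0, 0, 0], [0.3, 0, 0, -0.2, 0, 0, 0], [0.3, 0, 0, -0.2, 0, 0, 0]])

```text
t: 4.8
tool_pos: [0.5123, -0.3737, 0.1261]
orientation: [-3.092, -0.538, 0.003]
force: [0.6, 0.4, -1.3]
opening: 0.0493
```

```bash
python3 -c "
from h import *
stat();w=grab('wrist');crop(w,100,200,460,420,2.2,'w3.png');s=grab('scene');crop(s,110,110,200,185,8,'s5.png')"
```

```text
t 4.80 p [ 0.5123 -0.3737  0.1261] tooly -70.25 tz [-0.003  0.002 -1.   ] F [ 0.63  0.37 -1.28] op 0.0493 q [-0.71  0.28  1.48  0.    1.39  0.51]
```

View pics/w3.png

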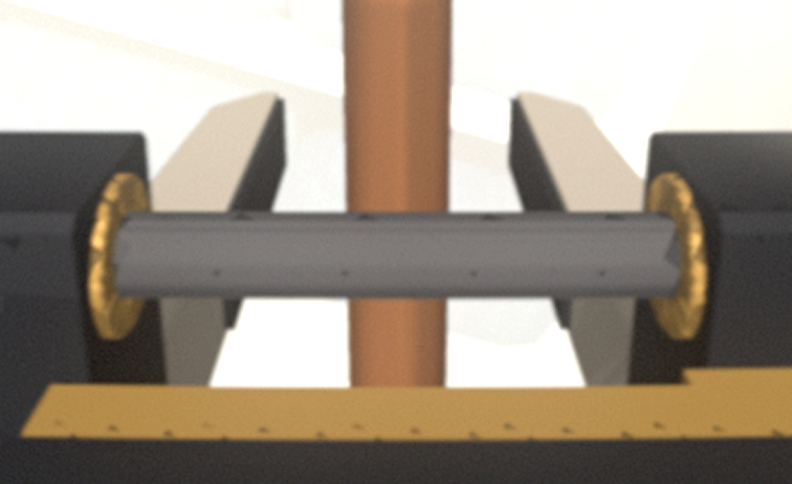

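View pics/s5.png

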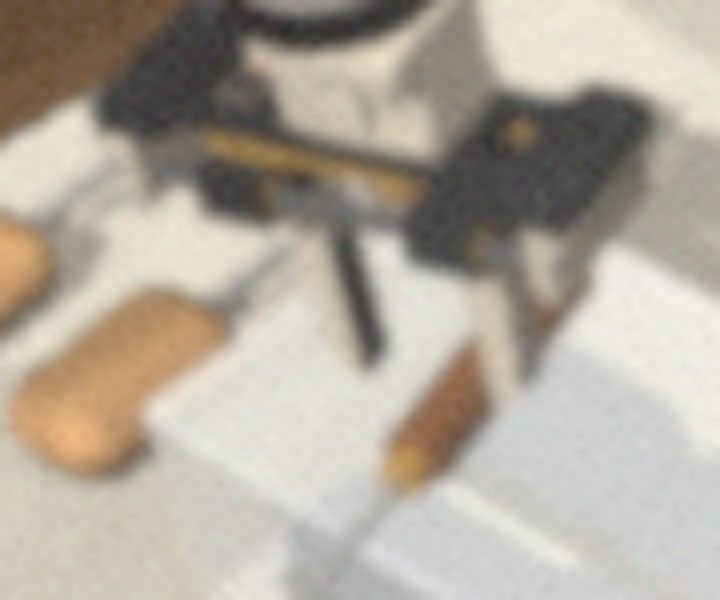

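```bash
python3 -c "
from h import *
s=np.load('scene0.npy',allow_pickle=True).item()
for z in (.10,.11,.12,.126,.13): print(z,proj(s,[.5123,-.3737,z])[0].round(1))
stat()"
```

```text
0.1 [166.6 165.7]
0.11 [166.  163.3]
0.12 [165.3 160.8]
0.126 [164.9 159.3]
0.13 [164.6 158.3]
t 4.90 p [ 0.5129 -0.3743  0.1276] tooly -70.25 tz [-0.001  0.001 -1.   ] F [-0.23 -0.56 -0.25] op 0.0570 q [-0.71  0.28  1.48 -0.    1.39  0.51]
```

Emit:
drive_tool(increments=[[0.3, 0, 0, -0.15, 0, 0, 0], [0.3, 0, 0, -0.3, 0, 0, 0], [0.3, 0, 0, -0.4, 0, 0, 0], [0.3, 0, 0, -0.4, 0, 0, 0]])

```text
t: 5.23
tool_pos: [0.5129, -0.3743, 0.1176]
orientation: [-3.094, -0.539, 0.001]
force: [-0.3, -0.0, 0.4]
opening: 0.0652
```

Emit:
drive_tool(increments=[[0.3, 0, 0, -0.15, 0, 0, 0], [0.3, 0, 0, -0.3, 0, 0, 0], [0.3, 0, 0, -0.35, 0, 0, 0], [0.3, 0, 0, -0.35, 0, 0, 0]])

```text
t: 5.57
tool_pos: [0.5129, -0.3743, 0.109]
orientation: [-3.094, -0.539, 0.001]
force: [0.5, 0.0, -1.0]
opening: 0.065
```

```bash
python3 -c "
from h import *
stat();s=grab('scene');crop(s,110,110,200,185,8,'s6.png')"
```

```text
t 5.57 p [ 0.5129 -0.3743  0.109 ] tooly -70.24 tz [-0.001  0.001 -1.   ] F [ 0.46  0.04 -1.02] op 0.0650 q [-0.71  0.29  1.49 -0.    1.36  0.51]
```

View pics/s6.png

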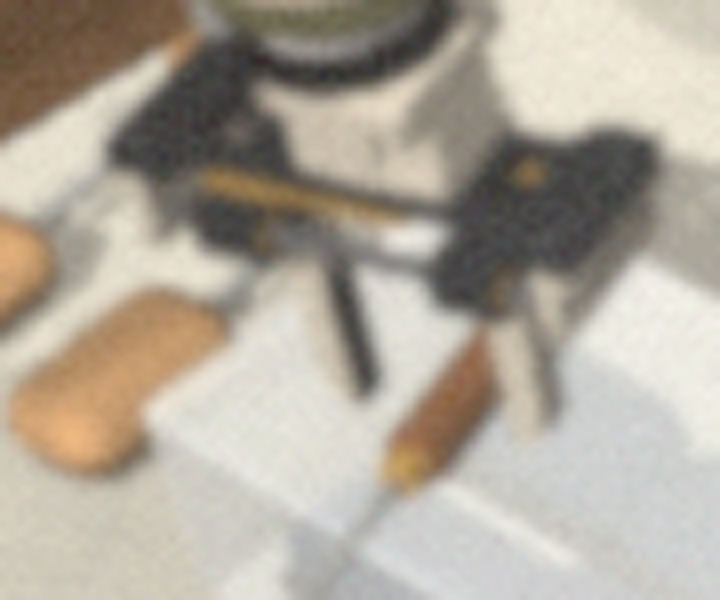

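Emit:
drive_tool(increments=[[0.3, 0, 0, -0.08, 0, 0, 0], [0.3, 0, 0, -0.16, 0, 0, 0], [0.3, 0, 0, -0.16, 0, 0, 0]])

```text
t: 5.87
tool_pos: [0.5131, -0.3745, 0.1053]
orientation: [-3.095, -0.539, 0.001]
force: [0.5, -0.1, -0.5]
opening: 0.0649
```

Emit:
drive_tool(increments=[[0.3, 0, 0, -0.08, 0, 0, 0], [0.3, 0, 0, -0.12, 0, 0, 0], [0.3, 0, 0, -0.12, 0, 0, 0]])

```text
t: 6.12
tool_pos: [0.5131, -0.3745, 0.1024]
orientation: [-3.095, -0.539, 0.0]
force: [0.3, 0.4, 0.3]
opening: 0.065
```

Emit:
drive_tool(increments=[[0.3, 0, 0, -0.08, 0, 0, 0], [0.3, 0, 0, -0.16, 0, 0, 0], [0.3, 0, 0, -0.16, 0, 0, 0]])

```text
t: 6.37
tool_pos: [0.513, -0.3744, 0.0982]
orientation: [-3.095, -0.539, 0.001]
force: [-0.8, 0.4, -0.3]
opening: 0.0652
```

```bash
python3 -c "
from h import *
stat();s=grab('scene');crop(s,110,110,200,185,8,'s7.png')"
```

```text
t 6.37 p [ 0.513  -0.3744  0.0982] tooly -70.25 tz [-0.  0. -1.] F [-0.85  0.43 -0.35] op 0.0652 q [-0.71  0.3   1.5   0.    1.34  0.51]
```

View pics/s7.png

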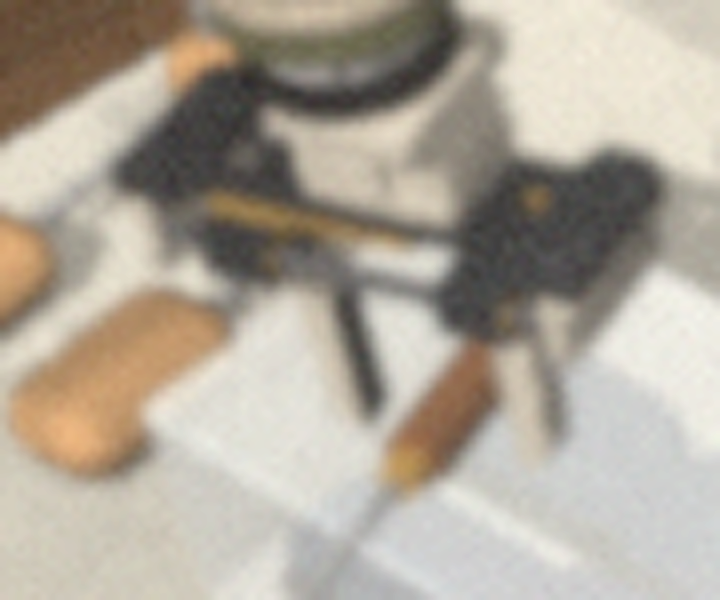

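Emit:
drive_tool(increments=[[0.7, 0, 0, 0, 0, 0, 0], [1, 0, 0, 0, 0, 0, 0], [1, 0, 0, 0, 0, 0, 0], [1, 0, 0, 0, 0, 0, 0], [1, 0, 0, 0, 0, 0, 0], [1, 0, 0, 0, 0, 0, 0], [1, 0, 0, 0, 0, 0, 0], [1, 0, 0, 0, 0, 0, 0]], squeeze=55)

```text
t: 7.08
tool_pos: [0.5133, -0.3746, 0.0988]
orientation: [3.095, 0.539, 0.0]
force: [0.1, 0.8, 0.4]
opening: 0.0247
```

```bash
python3 -c "
from h import *
stat()"
```

```text
t 7.08 p [ 0.5133 -0.3746  0.0988] tooly -70.25 tz [ 0. -0. -1.] F [0.13 0.83 0.38] op 0.0247 q [-0.71  0.3   1.5   0.    1.34  0.51]
```

Opening 24.7 mm; checking it is really held, then lift.

Emit:
drive_tool(increments=[[1, 0, 0, 0, 0, 0, 0], [1, 0, 0, 0.3, 0, 0, 0], [1, 0, 0, 1, 0, 0, 0], [1, 0, 0, 2, 0, 0, 0], [1, 0, 0, 3, 0, 0, 0], [1, 0, 0, 3, 0, 0, 0]])

```text
t: 7.58
tool_pos: [0.5157, -0.3766, 0.1809]
orientation: [3.088, 0.538, 0.009]
force: [0.3, -0.6, 0.2]
opening: 0.0246
```

```bash
python3 -c "
from h import *
stat();s=grab('scene');crop(s,90,90,210,190,6,'s8.png');w=grab('wrist');crop(w,0,0,560,420,1.4,'w4.png')"
```

```text
t 7.58 p [ 0.5157 -0.3766  0.1809] tooly -70.24 tz [ 0.007 -0.006 -1.   ] F [ 0.28 -0.55  0.2 ] op 0.0246 q [-0.71  0.24  1.42  0.    1.47  0.51]
```

View pics/s8.png

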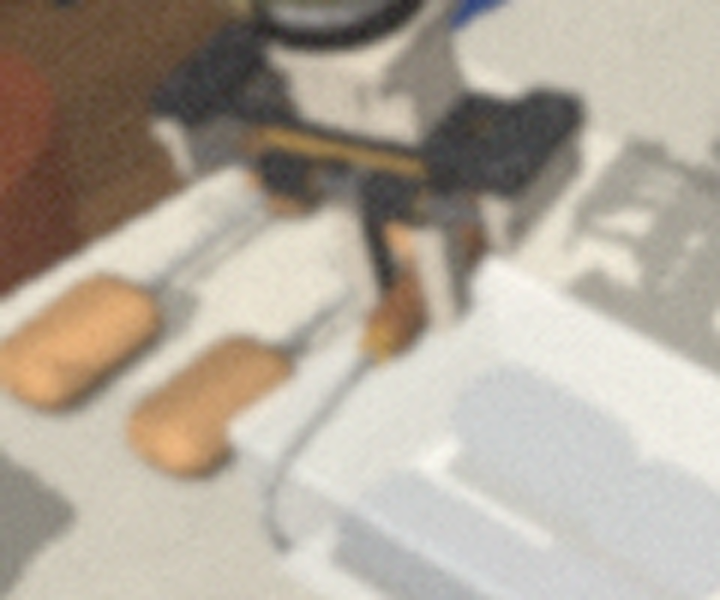

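View pics/w4.png

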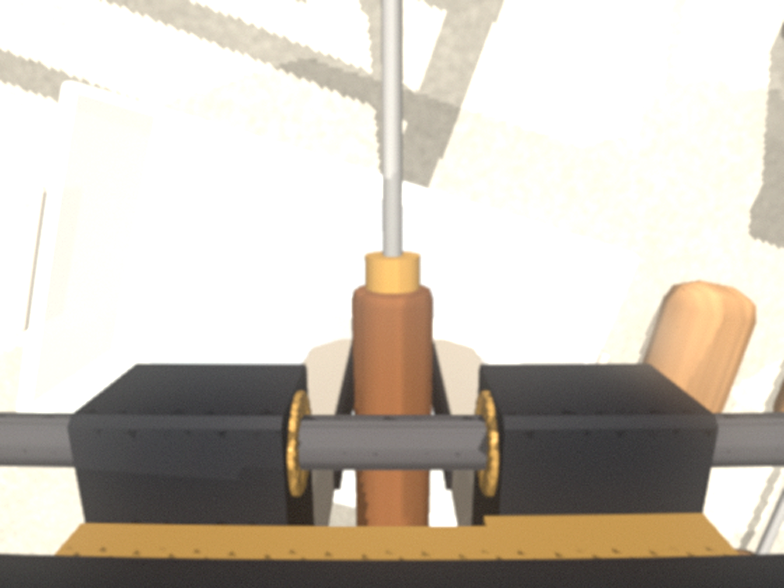

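Emit:
drive_tool(increments=[[1, 0, 0.5, 0, 0, 0, 0], [1, -0.1, 1.6, 0, 0, 0, -0.03], [1, -0.2, 3.0, 0, 0, 0, -0.06], [1, -0.3, 4.6, 0, 0, 0, -0.1], [1, -0.4, 6.2, 0, 0, 0, -0.14], [1, -0.5, 7.8, 0, 0, 0, -0.18], [1, -0.5, 9.4, 0, 0, 0, -0.22], [1, -0.5, 11, 0, 0, 0, -0.26], [1, -0.5, 12.6, 0, 0, 0, -0.3], [1, -0.5, 14, 0, 0, 0, -0.33], [1, -0.5, 15.2, 0, 0, 0, -0.345], [1, -0.5, 15.8, 0, 0, 0, -0.345], [1, -0.5, 15.8, 0, 0, 0, -0.345], [1, -0.5, 15.8, 0, 0, 0, -0.345]])

```text
t: 8.85
tool_pos: [0.4993, 0.0216, 0.1722]
orientation: [-3.142, -0.004, 0.004]
force: [-0.9, 0.4, -1.4]
opening: 0.0247
```

```bash
python3 -c "
from h import *
stat();t=grab('top');crop(t,140,60,420,270,2.8,'t9.png');s=grab('scene');crop(s,90,150,290,300,4,'s9.png')
np.save('t9.npy',t,allow_pickle=True);np.save('s9.npy',s,allow_pickle=True)"
```

```text
t 8.85 p [0.4993 0.0216 0.1722] tooly -89.86 tz [-0.003 -0.    -1.   ] F [-0.9   0.41 -1.4 ] op 0.0247 q [-0.06 -0.12  1.81 -0.    1.45  1.51]
```

View pics/t9.png

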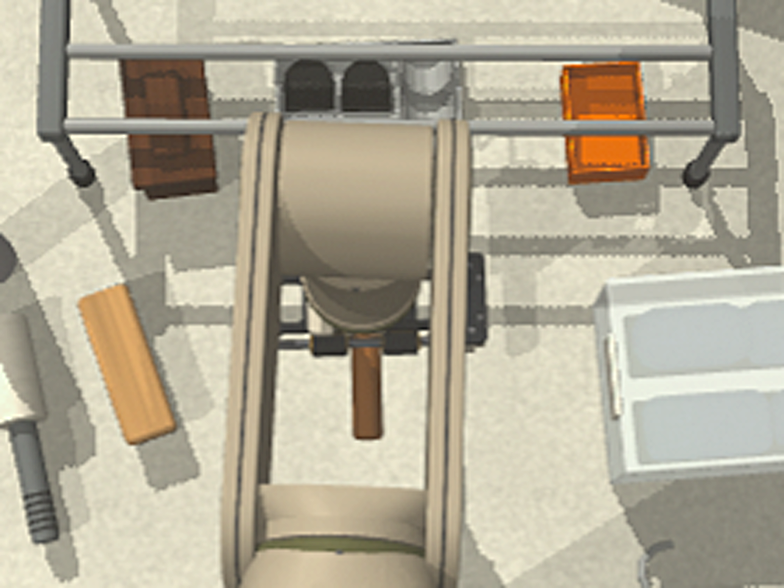

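View pics/s9.png

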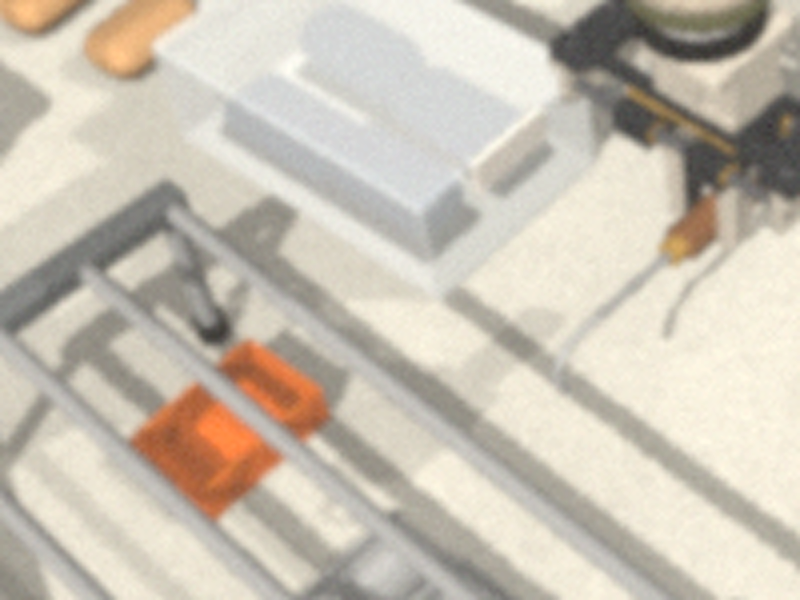

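```bash
python3 -c "
from h import *
s=np.load('s9.npy',allow_pickle=True).item();t=np.load('t9.npy',allow_pickle=True).item()
for P in [[.636,.0216,.151],[.632,.0216,.151],[.636,.0216,.16]]:print(proj(s,P)[0])
print(onz(s,(229.3,246),.151))
g=lambda u,v:(140+u/2.8-.33,60+v/2.8-.33)
print('handle end',onz(t,g(367,436),.19))
# tray edges again via scene initial left part
"
```

```text
[230.26394899 248.17400895]
[231.42100279 247.14579984]
[229.90258038 245.91296114]
[0.63278805 0.01524074 0.151     ]
handle end [0.4136888  0.02252522 0.19      ]
```

Emit:
drive_tool(increments=[[1, 0, 0, -0.6, 0, 0, 0], [1, 0, 0, -1.8, 0, 0, 0], [1, 0, 0, -3.2, 0, 0, 0], [1, 0, 0, -4.2, 0, 0, 0], [1, 0, 0, -4.6, 0, 0, 0], [1, 0.4, 0, -4.6, 0, 0, 0], [1, 1.2, 0, -4.6, 0, 0, 0], [1, 2.2, 0, -4.6, 0, 0, 0], [1, 3.2, 0, -4.6, 0, 0, 0], [1, 3.8, 0, -4.6, 0, 0, 0], [1, 3.9, 0, -4.6, 0, 0, 0], [1, 3.9, 0, -4.6, 0, 0, 0]])

```text
t: 9.95
tool_pos: [0.599, 0.0195, 0.0592]
orientation: [3.141, -0.002, 0.001]
force: [-1.3, -0.6, -0.5]
opening: 0.025
```

```bash
python3 -c "
from h import *
stat();s=grab('scene');crop(s,130,220,290,340,5,'s10.png');w=grab('wrist');crop(w,0,0,560,420,1.4,'w10.png');np.save('s10.npy',s,allow_pickle=True);np.save('w10.npy',w,allow_pickle=True)"
```

```text
t 9.95 p [0.599  0.0195 0.0592] tooly -90.07 tz [ 0. -0. -1.] F [-1.27 -0.63 -0.53] op 0.0250 q [-0.05  0.25  1.64 -0.    1.25  1.52]
```

View pics/s10.png

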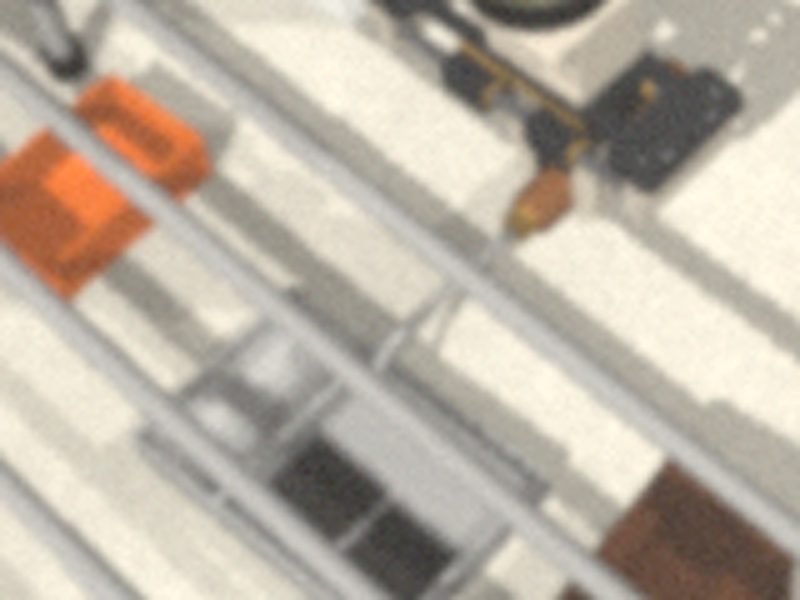

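View pics/w10.png

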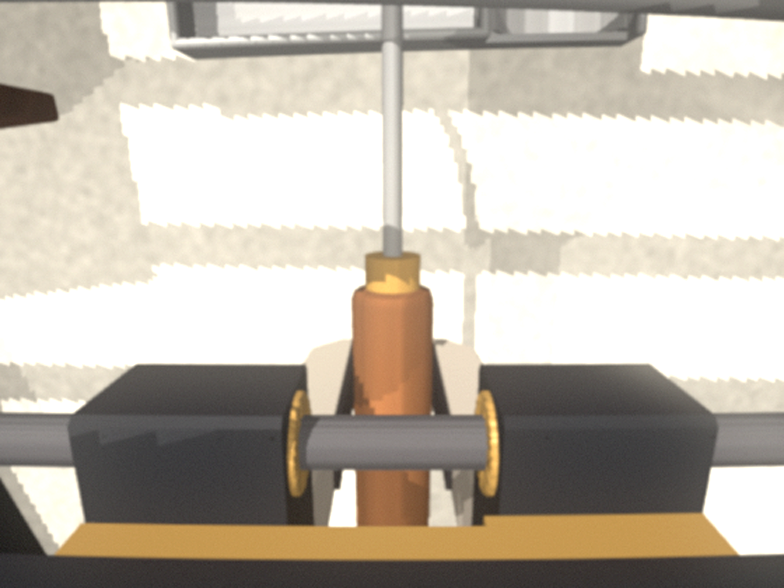

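```bash
python3 -c "
from h import *
s=np.load('s10.npy',allow_pickle=True).item();w=np.load('w10.npy',allow_pickle=True).item()
for P in [[.735,.0195,.038],[.735,.0195,.077],[.72,.0195,.022],[.72,.0195,.077]]:print(P,((proj(s,P)[0]-[130,220])*5).round())
for p in [(180,52),(392,46),(487,43),(640,36)]:
  print(onz(w,(p[0]/1.4,p[1]/1.4),.022).round(4))
"
```

```text
[0.735, 0.0195, 0.038] [382. 397.]
[0.735, 0.0195, 0.077] [371. 356.]
[0.72, 0.0195, 0.022] [408. 394.]
[0.72, 0.0195, 0.077] [393. 336.]
[0.7071 0.1008 0.022 ]
[0.7085 0.0202 0.022 ]
[ 0.7096 -0.0156  0.022 ]
[ 0.7127 -0.0737  0.022 ]
```

Emit:
drive_tool(increments=[[1, 0, 0, -0.3, 0, 0, 0], [1, 0, 0, -0.7, 0, 0, 0], [1, 0, 0, -1.0, 0, 0, 0], [1, 0, 0, -1.1, 0, 0, 0], [1, 0, 0, -1.1, 0, 0, 0]])

```text
t: 10.47
tool_pos: [0.5966, 0.0205, 0.0294]
orientation: [-3.141, 0.0, 0.005]
force: [-0.1, 0.5, -0.2]
opening: 0.0249
```

```bash
python3 -c "
from h import *
stat();s=grab('scene');crop(s,130,220,290,340,5,'s11.png');w=grab('wrist');crop(w,0,0,560,420,1.4,'w11.png')"
```

```text
t 10.47 p [0.5966 0.0205 0.0294] tooly -90.00 tz [-0.003  0.    -1.   ] F [-0.06  0.52 -0.2 ] op 0.0249 q [-0.05  0.28  1.66 -0.    1.2   1.52]
```

View pics/s11.png

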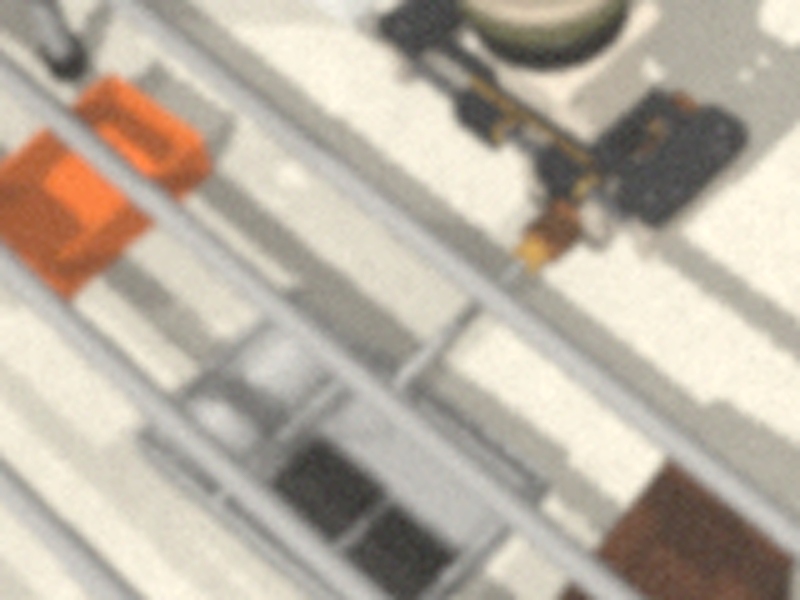

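View pics/w11.png

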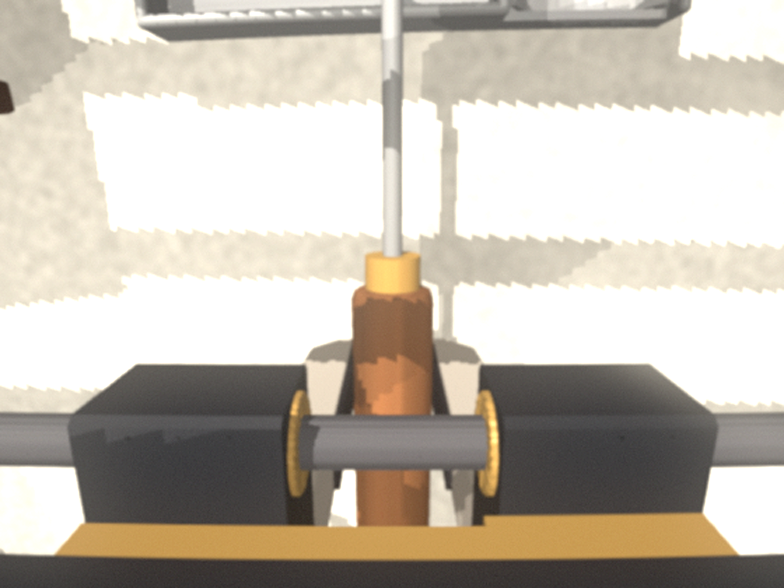

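Emit:
drive_tool(increments=[[1, -0.2, 0, -0.03, 0, 0, 0], [1, -0.5, 0, -0.03, 0, 0, 0], [1, -0.8, 0, -0.03, 0, 0, 0], [1, -1.1, 0, -0.03, 0, 0, 0], [1, -1.4, 0, -0.03, 0, 0, 0], [1, -1.7, 0, -0.03, 0, 0, 0], [1, -2.0, 0, -0.03, 0, 0, 0]])

```text
t: 11.15
tool_pos: [0.5476, 0.0204, 0.0308]
orientation: [3.142, -0.0, 0.001]
force: [1.9, -0.0, -1.3]
opening: 0.0249
```

```bash
python3 -c "
from h import *
stat();s=grab('scene');crop(s,130,220,290,340,5,'s12.png');w=grab('wrist');crop(w,0,0,560,420,1.4,'w12.png')"
```

```text
t 11.15 p [0.5476 0.0204 0.0308] tooly -90.01 tz [ 0.001 -0.    -1.   ] F [ 1.92 -0.04 -1.33] op 0.0249 q [-0.06  0.15  1.81  0.    1.18  1.51]
```

View pics/s12.png

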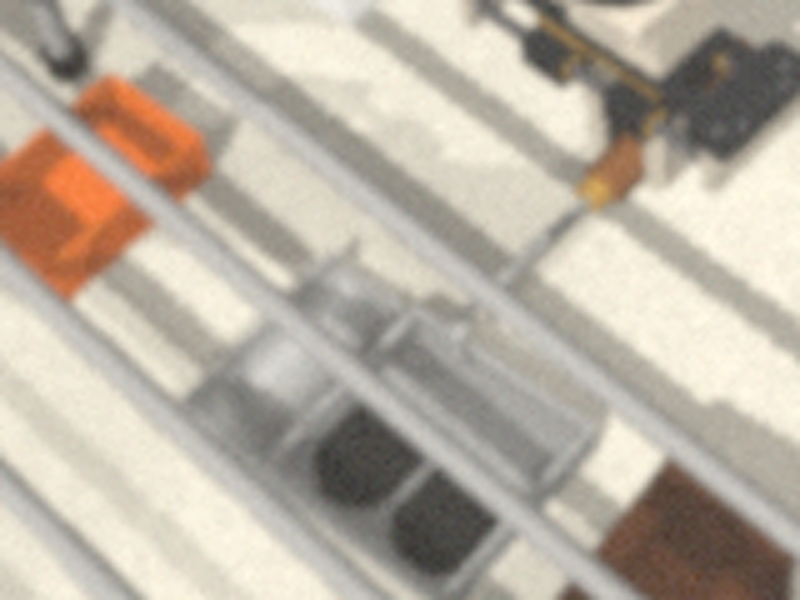

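View pics/w12.png

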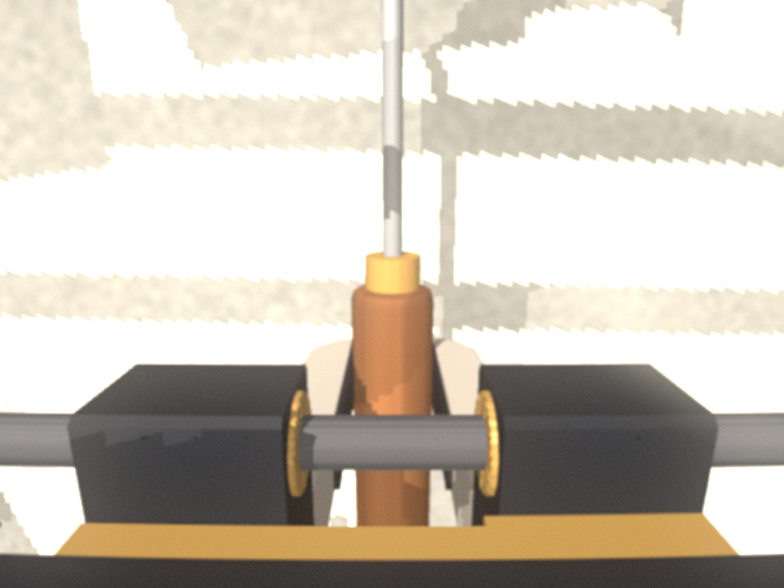

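Emit:
drive_tool(increments=[[1, -0.3, 0, 0, 0, 0, 0], [1, -0.6, 0, 0, 0, 0, 0], [1, -0.9, 0, 0, 0, 0, 0], [1, -1.2, 0, 0, 0, 0, 0], [1, -1.5, 0, 0, 0, 0, 0], [1, -1.8, 0, 0, 0, 0, 0], [1, -2.1, 0, 0, 0, 0, 0], [1, -2.4, 0, 0, 0, 0, 0], [1, -2.7, 0, 0, 0, 0, 0], [1, -3.0, 0, 0, 0, 0, 0], [1, -3.3, 0, 0, 0, 0, 0], [1, -3.5, 0, 0, 0, 0, 0], [1, -3.6, 0, 0, 0, 0, 0], [1, -3.6, 0, 0, 0, 0, 0]])

```text
t: 12.42
tool_pos: [0.4575, 0.0205, 0.0305]
orientation: [-3.142, 0.0, 0.001]
force: [-0.6, -0.1, -1.1]
opening: 0.0251
```

```bash
python3 -c "
from h import *
stat();s=grab('scene');crop(s,130,200,330,350,4,'s13.png');np.save('s13.npy',s,allow_pickle=True)"
```

```text
t 12.42 p [0.4575 0.0205 0.0305] tooly -90.01 tz [-0.001  0.    -1.   ] F [-0.58 -0.15 -1.07] op 0.0251 q [-0.07 -0.09  2.05  0.    1.18  1.5 ]
```

View pics/s13.png

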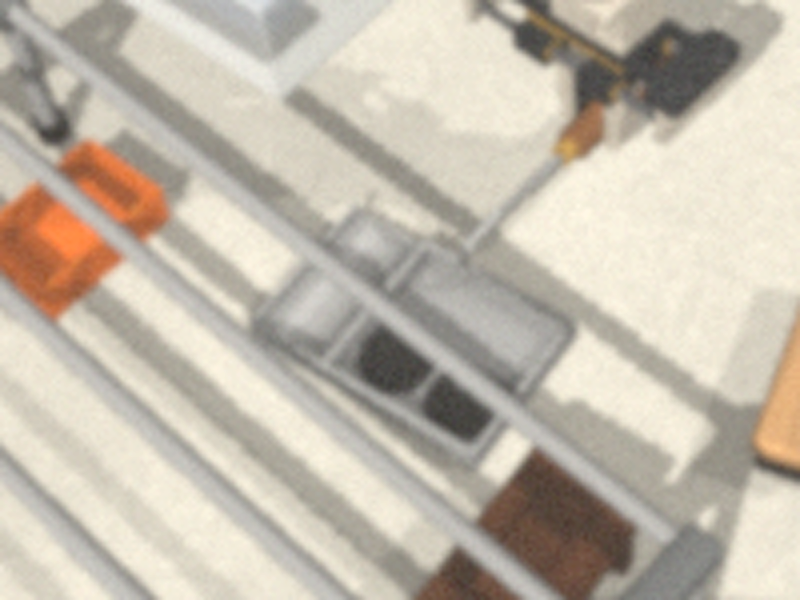

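```bash
python3 -c "
from h import *
s=np.load('s13.npy',allow_pickle=True).item()
for p in [(472,458),(256,325),(575,327),(362,212)]: print(onz(s,(130+p[0]/4,200+p[1]/4),.022).round(4))
"
```

```text
[0.6934 0.1208 0.022 ]
[ 0.7128 -0.0533  0.022 ]
[0.5806 0.1079 0.022 ]
[ 0.6035 -0.0644  0.022 ]
```

Emit:
drive_tool(increments=[[1, -0.15, 0, 0, 0, 0, 0], [1, -0.4, 0, 0, 0, 0, 0], [1, -0.65, 0, 0, 0, 0, 0], [1, -0.85, 0, 0, 0, 0, 0], [1, -0.9, 0, 0, 0, 0, 0], [1, -0.9, 0, 0, 0, 0, 0], [1, -0.9, 0, 0, 0, 0, 0]])

```text
t: 13.05
tool_pos: [0.4354, 0.0204, 0.0305]
orientation: [-3.142, 0.0, 0.001]
force: [-0.7, -0.0, -1.8]
opening: 0.0244
```

Emit:
drive_tool(increments=[[1, 0.15, 0, 0, 0, 0, 0], [1, 0.3, 0, 0, 0, 0, 0], [1, 0.3, 0, 0.4, 0, 0, 0], [1, 0.3, 0, 1.2, 0, 0, 0], [1, 0.3, 0, 2.4, 0, 0, 0], [1, 0.3, 0, 3.8, 0, 0, 0], [1, 0.3, 0, 5.0, 0, 0, 0], [1, 0.3, 0, 5.9, 0, 0, 0], [1, 0.3, 0, 6.0, 0, 0, 0], [1, 0.3, 0, 6.0, 0, 0, 0]])

```text
t: 13.88
tool_pos: [0.4447, 0.0203, 0.1827]
orientation: [3.141, -0.0, 0.006]
force: [0.2, -0.9, -1.3]
opening: 0.0252
```

```bash
python3 -c "
from h import *
stat();s=grab('scene');crop(s,130,130,330,280,4,'s14.png');np.save('s14.npy',s,allow_pickle=True)
w=grab('wrist');crop(w,0,0,560,420,1.4,'w14.png')"
```

```text
t 13.88 p [0.4447 0.0203 0.1827] tooly -90.01 tz [ 0.004 -0.    -1.   ] F [ 0.16 -0.92 -1.27] op 0.0252 q [-0.07 -0.29  1.94 -0.    1.49  1.5 ]
```

View pics/s14.png

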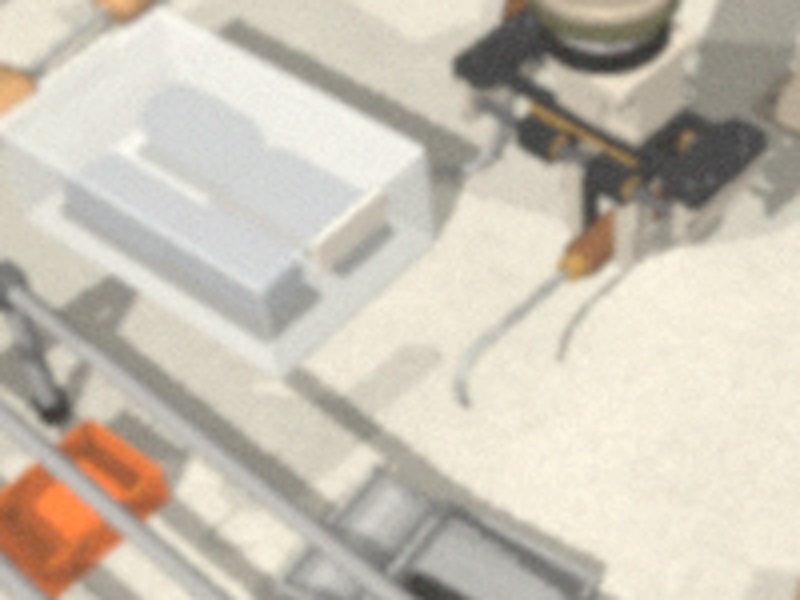

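View pics/w14.png

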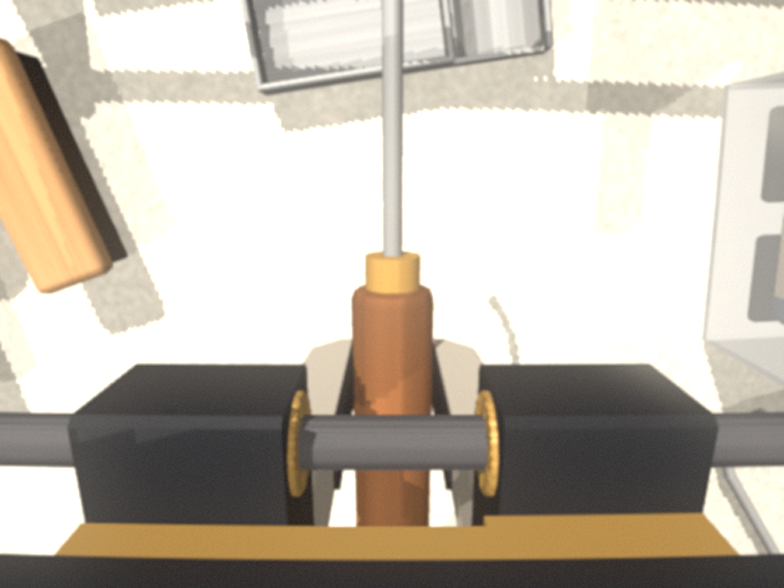

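Emit:
drive_tool(increments=[[1, 0.1, -0.6, 0, 0, 0, 0.01], [1, 0.3, -1.8, 0, 0, 0, 0.04], [1, 0.6, -3.2, 0, 0, 0, 0.07], [1, 0.9, -4.8, 0, 0, 0, 0.11], [1, 1.2, -6.4, 0, 0, 0, 0.15], [1, 1.5, -8.0, 0, 0, 0, 0.19], [1, 1.8, -9.6, 0, 0, 0, 0.23], [1, 2.1, -11.2, 0, 0, 0, 0.27], [1, 2.4, -12.8, 0, 0, 0, 0.31], [1, 2.6, -14.2, 0, 0, 0, 0.345], [1, 2.8, -15.3, 0, 0, 0, 0.345], [1, 2.8, -15.8, 0, 0, 0, 0.345], [1, 2.8, -15.8, -0.5, 0, 0, 0.345], [1, 2.8, -15.8, -1.3, 0, 0, 0.345], [1, 2.8, -15.8, -2.2, 0, 0, 0.345], [1, 2.8, -15.8, -2.8, 0, 0, 0.345], [1, 2.8, -15.8, -3.0, 0, 0, 0.345], [1, 2.8, -15.8, -3.0, 0, 0, 0.345]])

```text
t: 15.48
tool_pos: [0.5115, -0.3716, 0.1018]
orientation: [-3.09, -0.54, 0.006]
force: [-0.0, 0.4, -0.9]
opening: 0.0247
```

Emit:
drive_tool(increments=[[1, 0, 0, -0.1, 0, 0, 0], [1, 0, 0, -0.2, 0, 0, 0], [1, 0, 0, -0.22, 0, 0, 0], [1, 0, 0, -0.22, 0, 0, 0]])

```text
t: 15.82
tool_pos: [0.5137, -0.3748, 0.1009]
orientation: [3.094, 0.539, 0.001]
force: [-0.3, 0.0, -1.2]
opening: 0.0251
```

```bash
python3 -c "
from h import *
stat()"
```

```text
t 15.82 p [ 0.5137 -0.3748  0.1009] tooly -70.24 tz [ 0.001 -0.001 -1.   ] F [-0.3   0.02 -1.24] op 0.0251 q [-0.71  0.3   1.5   0.    1.34  0.51]
```

Emit:
drive_tool(increments=[[1, 0, 0, -0.06, 0, 0, 0], [1, 0, 0, -0.09, 0, 0, 0], [1, 0, 0, -0.09, 0, 0, 0]])

```text
t: 16.07
tool_pos: [0.5137, -0.375, 0.0988]
orientation: [3.094, 0.539, 0.001]
force: [-2.0, 0.6, 3.8]
opening: 0.0248
```

Emit:
drive_tool(increments=[[0.6, 0, 0, 0, 0, 0, 0], [0.55, 0, 0, 0, 0, 0, 0], [0.5, 0, 0, 0, 0, 0, 0], [0.4, 0, 0, 0, 0, 0, 0], [0.3, 0, 0, 0, 0, 0, 0], [0.3, 0, 0, 0, 0, 0, 0], [0.3, 0, 0, 0, 0, 0, 0], [0.3, 0, 0, 1, 0, 0, 0], [0.3, 0, 0, 2, 0, 0, 0], [0.3, 0, 0, 4, 0, 0, 0], [0.3, 0, 0, 6, 0, 0, 0], [0.3, 0, 0, 6, 0, 0, 0]])

```text
t: 17.07
tool_pos: [0.5149, -0.3759, 0.2551]
orientation: [3.089, 0.538, 0.008]
force: [0.7, -0.2, 1.1]
opening: 0.0651
```

```bash
python3 -c "
from h import *
stat();s=grab('scene');crop(s,100,120,300,270,4,'s15.png')
w=grab('wrist');crop(w,0,0,560,420,1.4,'w15.png')"
```

```text
t 17.07 p [ 0.5149 -0.3759  0.2551] tooly -70.24 tz [ 0.006 -0.005 -1.   ] F [ 0.74 -0.21  1.06] op 0.0651 q [-0.71  0.21  1.32  0.    1.6   0.51]
```

View pics/s15.png

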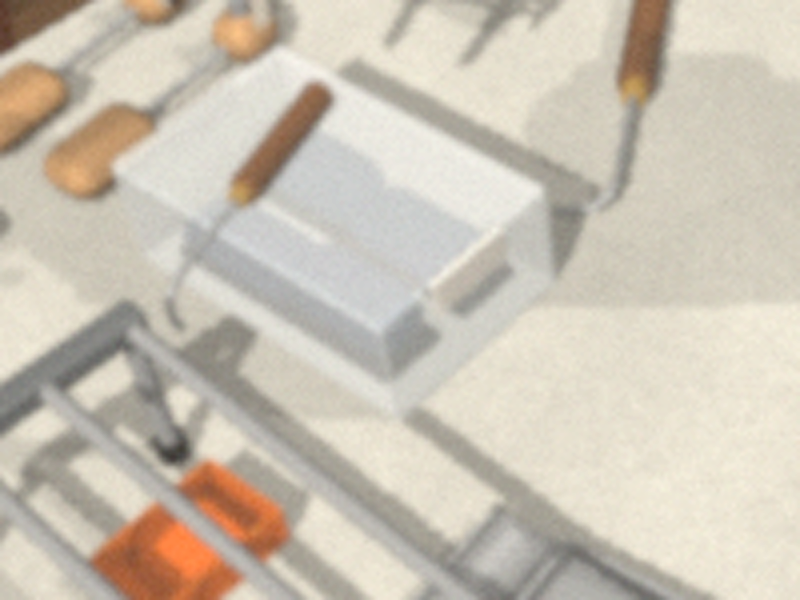

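View pics/w15.png

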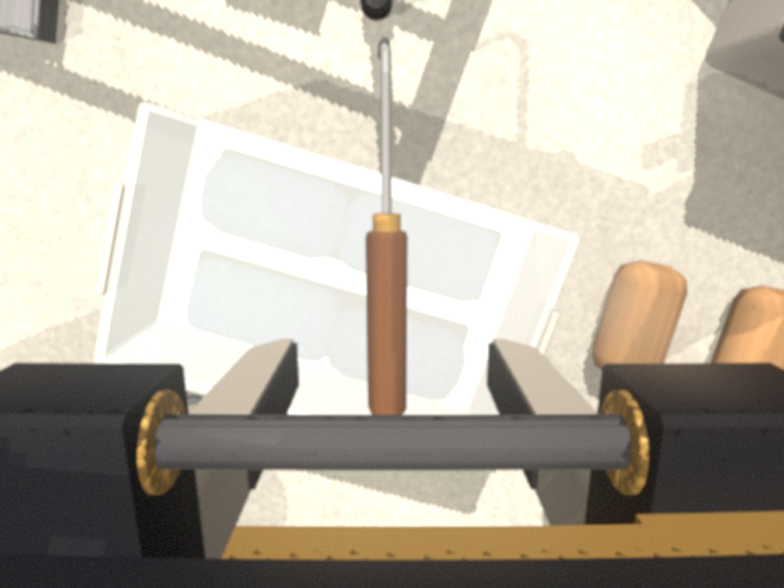

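The hook is back on the lid. Next I'll measure the tray and roller from the top view.

```bash
python3 -c "
from h import *
t=grab('top');np.save('t16.npy',t,allow_pickle=True);crop(t,200,60,340,165,5.6,'t16.png');crop(t,80,110,220,260,4,'t16b.png')
s=grab('scene');np.save('s16.npy',s,allow_pickle=True);crop(s,150,220,290,325,5.6,'s16.png')"
```

```text
(no output)
```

View pics/t16.png

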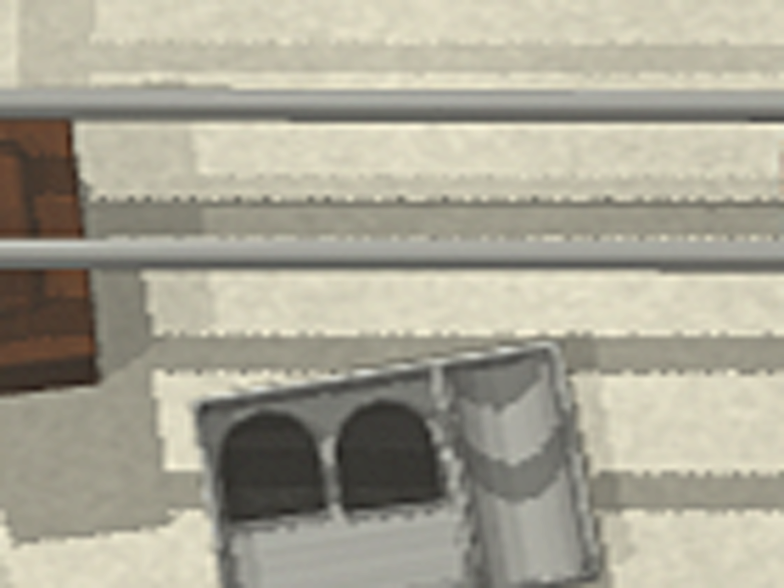

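View pics/s16.png

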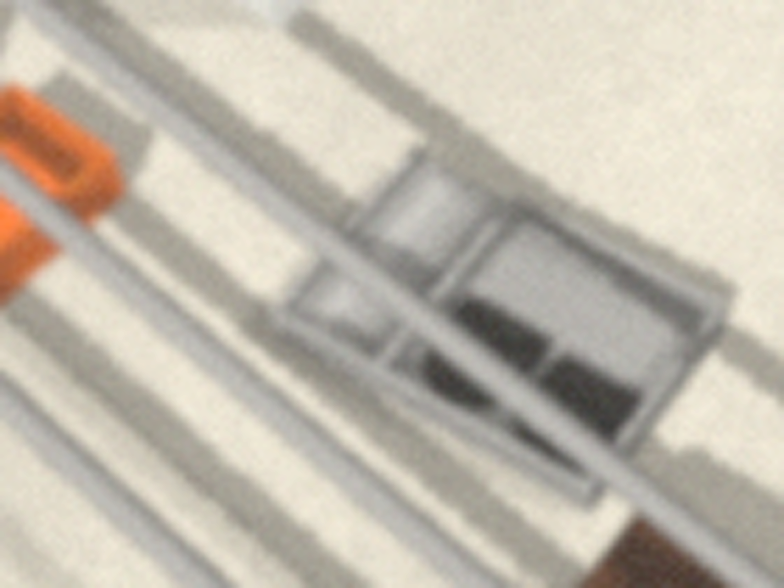

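View pics/t16b.png

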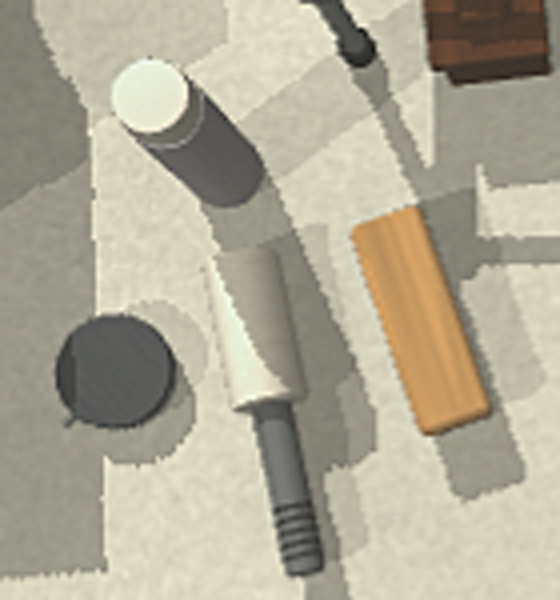

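```bash
python3 -c "
from h import *
t=np.load('t16.npy',allow_pickle=True).item();crop(t,220,110,330,190,7,'t17.png')"
```

```text
(no output)
```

View pics/t17.png

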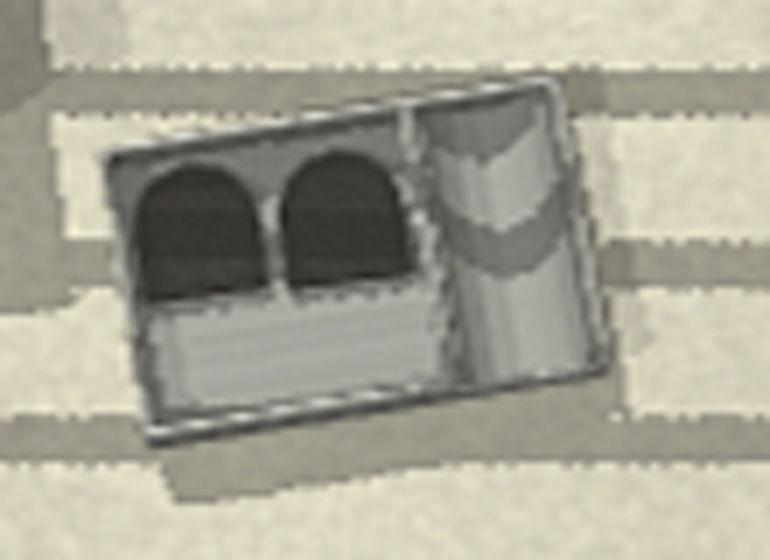

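```bash
python3 -c "
from h import *
t=np.load('t16.npy',allow_pickle=True).item();s=np.load('s16.npy',allow_pickle=True).item()
g=lambda u,v:(220+u/7-.43,110+v/7-.43)
P={k:onz(t,g(*p),z) for k,p,z in [('farL',(106,154),.022),('farR',(554,80),.022),('frL',(148,433),.022),('frR',(603,370),.018)]}
for k,v in P.items():print(k,v.round(4))
c=sum(P.values())/4
print('c',c)
yv=P['farL']-P['farR'];print('w',np.linalg.norm(yv),'yaw far',np.arctan2(-yv[0],yv[1]))
yv=P['frL']-P['frR'];print('w',np.linalg.norm(yv),'yaw front',np.arctan2(-yv[0],yv[1]))
for a,b in (('farL','frL'),('farR','frR')):
  x=P[a]-P[b];print('l',np.linalg.norm(x),'yaw',np.arctan2(x[1],x[0]))
q=lambda u,v:(150+u/5.6-.4,220+v/5.6-.4)
S={k:onz(s,q(*p),.022) for k,p in [('frL',(732,300)),('farL',(592,498)),('farR',(275,305)),('frR',(420,150))]}
for k,v in S.items():print('scene',k,v.round(4))
print(sum(S.values())/4)
# roller mask in the top image
f=lambda u,v:(80+u/4-.375,110+v/4-.375)
for k,p in [('h end',(305,572)),('h start',(271,402)),('roll near mid',(269,403)),('roll far mid',(247,252))]:print(k,onz(t,f(*p),.03).round(4))
"
```

```text
farL [0.6695 0.1161 0.022 ]
farR [ 0.6953 -0.0579  0.022 ]
frL [0.5588 0.1015 0.022 ]
frR [ 0.5804 -0.0734  0.018 ]
c [0.62600223 0.02155786 0.021     ]
w 0.17591718237871193 yaw far 0.1474794792521354
w 0.17625758420446222 yaw front 0.12297340450237144
l 0.11162112834037118 yaw 0.13137371830578554
l 0.11600390869098232 yaw 0.13406149005670018
scene frL [0.5494 0.1039 0.022 ]
scene farL [0.6695 0.1235 0.022 ]
scene farR [ 0.6894 -0.0602  0.022 ]
scene frR [ 0.5802 -0.0717  0.022 ]
[0.6221273  0.02388156 0.022     ]
h end [0.3471 0.3228 0.03  ]
h start [0.4589 0.3462 0.03  ]
roll near mid [0.4582 0.3475 0.03  ]
roll far mid [0.5597 0.3633 0.03  ]
```

Emit:
drive_tool(increments=[[0.3, -3.3, 28.6, 0, 0, 0, -0.156], [0.3, -3.3, 28.6, 0, 0, 0, -0.156], [0.3, -3.3, 28.6, 0, 0, 0, -0.156], [0.3, -3.3, 28.6, 0, 0, 0, -0.156], [0.3, -3.3, 28.6, 0, 0, 0, -0.156], [0.3, -3.3, 28.6, 0, 0, 0, -0.156], [0.3, -3.3, 28.6, 0, 0, 0, -0.156], [0.3, -3.3, 28.6, 0, 0, 0, -0.156], [0.3, -3.3, 28.6, 0, 0, 0, -0.156], [0.3, -3.3, 28.6, 0, 0, 0, -0.156], [0.3, -3.3, 28.6, 0, 0, 0, -0.156], [0.3, -3.3, 28.6, 0, 0, 0, -0.156], [0.3, -3.3, 28.6, 0, 0, 0, -0.156], [0.3, -3.3, 28.6, 0, 0, 0, -0.156], [0.3, -3.3, 28.6, 0, 0, 0, -0.156], [0.3, -3.3, 28.6, 0, 0, 0, -0.156], [0.3, -3.3, 28.6, 0, 0, 0, -0.156], [0.3, -3.3, 28.6, 0, 0, 0, -0.156], [0.3, -3.3, 28.6, -1.5, 0, 0, -0.156], [0.3, -3.3, 28.6, -2.8, 0, 0, -0.156]])

```text
t: 18.93
tool_pos: [0.4304, 0.3417, 0.1761]
orientation: [-3.127, -0.3, -0.001]
force: [-0.1, -0.7, -0.5]
opening: 0.065
```

```bash
python3 -c "
from h import *
stat();w=grab('wrist');np.save('w18.npy',w,allow_pickle=True);crop(w,0,0,560,420,1.4,'w18.png')"
```

```text
t 18.93 p [0.4304 0.3417 0.1761] tooly -79.04 tz [ 0.001  0.    -1.   ] F [-0.15 -0.72 -0.46] op 0.0650 q [ 0.58  0.01  1.68 -0.    1.45  1.96]
```

View pics/w18.png

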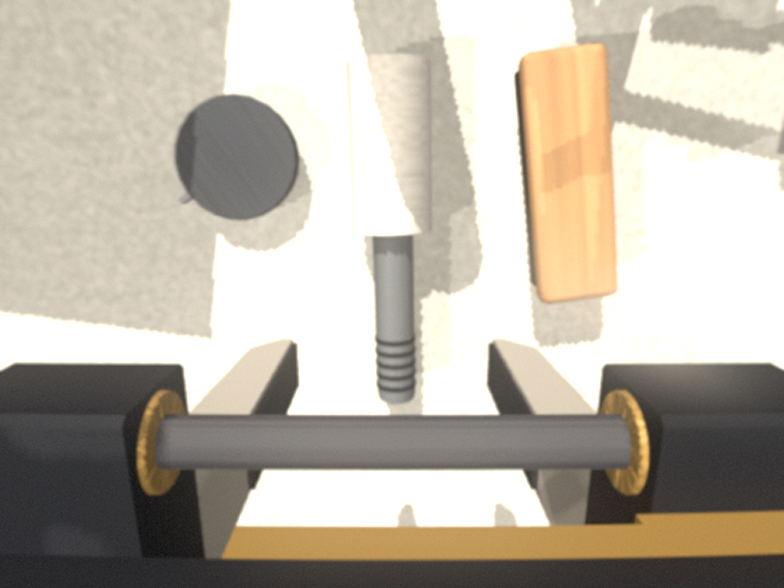

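Emit:
drive_tool(increments=[[0.3, 0, 0, -1.6, 0, 0, 0], [0.3, 0, 0, -3.2, 0, 0, 0], [0.3, 0, 0, -4.8, 0, 0, 0], [0.3, 0, 0, -5.8, 0, 0, 0], [0.3, 0, 0, -6.4, 0, 0, 0], [0.3, 0, 0, -6.8, 0, 0, 0], [0.3, 0, 0, -6.8, 0, 0, 0], [0.3, 0, 0, -6.8, 0, 0, 0]])

```text
t: 19.65
tool_pos: [0.4305, 0.34, 0.0077]
orientation: [3.127, 0.295, -0.002]
force: [-0.2, -0.2, 0.2]
opening: 0.0651
```

```bash
python3 -c "
from h import *
stat();w=grab('wrist');np.save('w19.npy',w,allow_pickle=True);crop(w,0,0,560,420,1.4,'w19.png')"
```

```text
t 19.65 p [0.4305 0.34   0.0077] tooly -79.20 tz [-0.001 -0.001 -1.   ] F [-0.21 -0.21  0.24] op 0.0651 q [ 0.57  0.19  1.81 -0.    1.14  1.96]
```

View pics/w19.png

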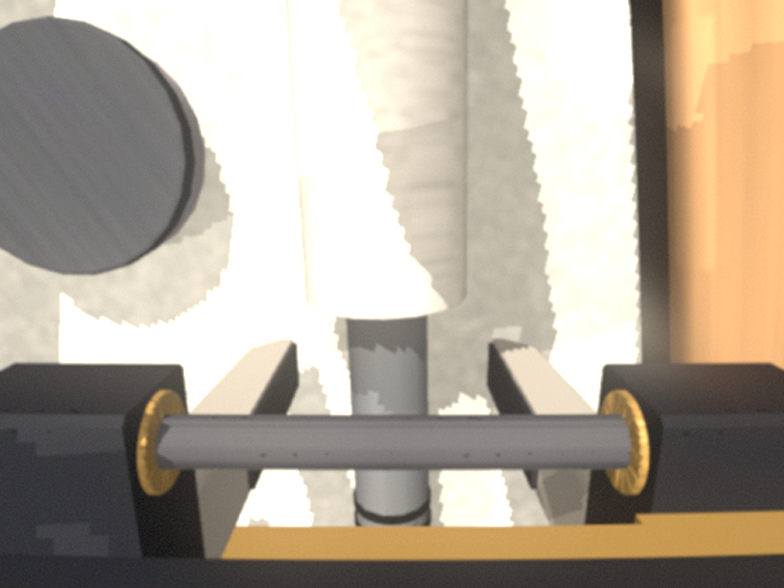

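```bash
python3 -c "
from h import *
w=np.load('w19.npy',allow_pickle=True).item()
M=None
import numpy as np
for p,z in [((305,302),.025),((466,302),.025),((385,318),.05),((388,370),.038)]:
  P=onz(w,(p[0]/1.4,p[1]/1.4),z);d=P[:2]-[.4305,.34];a=np.radians(10.8);print(P.round(4),'along',d@[np.cos(a),np.sin(a)],'across',d@[-np.sin(a),np.cos(a)])
"
```

```text
[0.4502 0.3717 0.025 ] along 0.02534129466973164 across 0.027465913765950173
[0.4597 0.3224 0.025 ] along 0.025354886680983627 across -0.022799451132480657
[0.4573 0.3473 0.05  ] along 0.027729793796813743 across 0.0021025894482228726
[0.4381 0.3429 0.038 ] along 0.008022345937843442 across 0.0014613754153933465
```

Emit:
drive_tool(increments=[[0.7, 0, 0, 0, 0, 0, 0], [1, 0, 0, 0, 0, 0, 0], [1, 0, 0, 0, 0, 0, 0], [1, 0, 0, 0, 0, 0, 0], [1, 0, 0, 0, 0, 0, 0], [1, 0, 0, 0, 0, 0, 0], [1, 0, 0, 0, 0, 0, 0], [1, 0, 0, 0, 0, 0, 0]], squeeze=55)

```text
t: 20.37
tool_pos: [0.4308, 0.3405, 0.0079]
orientation: [-3.128, -0.296, -0.0]
force: [-0.4, -0.8, 1.7]
opening: 0.0249
```

Emit:
drive_tool(increments=[[1, 0, 0, 0.2, 0, 0, 0], [1, 0, 0, 0.7, 0, 0, 0], [1, 0, 0, 1.5, 0, 0, 0], [1, 0, 0, 2.5, 0, 0, 0], [1, 0, 0, 3.4, 0, 0, 0], [1, 0, 0, 4.0, 0, 0, 0], [1, 0, 0, 4.2, 0, 0, 0], [1, 0, 0, 4.2, 0, 0, 0]])

```text
t: 21.03
tool_pos: [0.432, 0.3412, 0.1153]
orientation: [-3.126, -0.296, -0.006]
force: [-0.6, 0.0, -1.8]
opening: 0.0246
```

```bash
python3 -c "
from h import *
stat();w=grab('wrist');np.save('w20.npy',w,allow_pickle=True);crop(w,0,0,560,420,1.4,'w20.png');s=grab('scene');crop(s,300,200,460,380,4,'s20.png')"
```

```text
t 21.03 p [0.432  0.3412 0.1153] tooly -79.18 tz [ 0.003  0.002 -1.   ] F [-0.61  0.01 -1.84] op 0.0246 q [ 0.58  0.06  1.74 -0.    1.34  1.96]
```

View pics/w20.png

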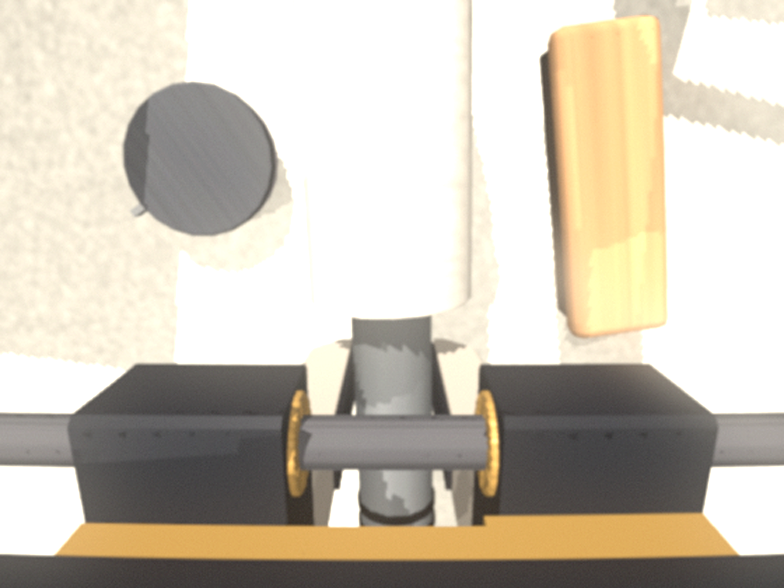

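View pics/s20.png

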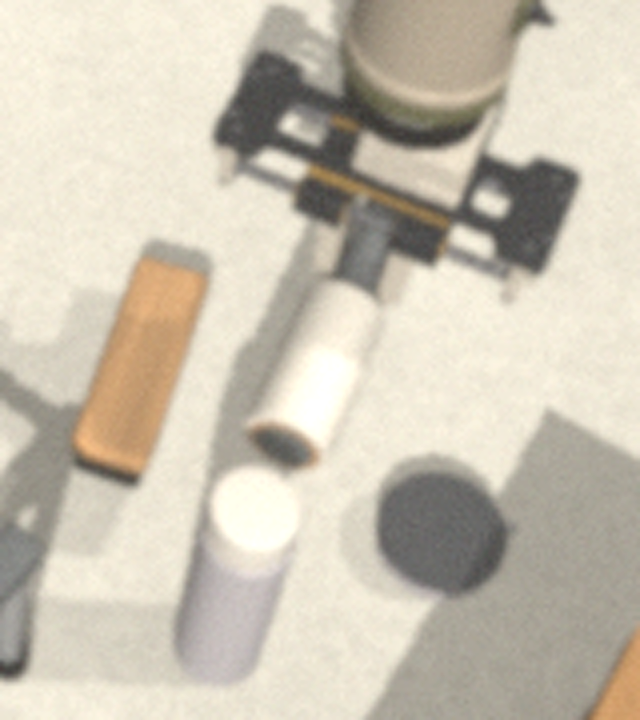

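Emit:
drive_tool(increments=[[1, -0.3, -0.5, 0, 0, 0, 0], [1, -0.5, -1.6, 0, 0, 0, 0], [1, -0.3, -3.0, 0, 0, 0, 0], [1, 0.1, -4.5, 0, 0, 0, -0.01], [1, 0.5, -6.0, 0, 0, 0, -0.02], [1, 0.9, -7.5, 0, 0, 0, -0.03], [1, 1.3, -9.0, 0, 0, 0, -0.04], [1, 1.7, -10.5, 0, 0, 0, -0.054], [1, 2.1, -12.0, 0, 0, 0, -0.054], [1, 2.4, -13.4, 0, 0, 0, -0.054], [1, 2.6, -14.6, 0, 0, 0, -0.054], [1, 2.7, -15.3, 0, 0, 0, -0.054], [1, 2.77, -15.6, -0.5, 0, 0, -0.054], [1, 2.77, -15.6, -1.1, 0, 0, -0.054], [1, 2.77, -15.6, -1.7, 0, 0, -0.054], [1, 2.77, -15.6, -1.9, 0, 0, -0.054], [1, 2.77, -15.6, -1.9, 0, 0, -0.054]])

```text
t: 22.55
tool_pos: [0.4973, -0.0484, 0.0618]
orientation: [-3.133, -0.212, 0.009]
force: [-0.3, -0.1, -1.1]
opening: 0.0247
```

```bash
python3 -c "
from h import *
stat();w=grab('wrist');np.save('w21.npy',w,allow_pickle=True);crop(w,0,0,560,420,1.4,'w21.png');s=grab('scene');np.save('s21.npy',s,allow_pickle=True);crop(s,150,180,310,300,5,'s21.png')"
```

```text
t 22.55 p [ 0.4973 -0.0484  0.0618] tooly -82.25 tz [-0.006  0.001 -1.   ] F [-0.26 -0.06 -1.15] op 0.0247 q [-0.2  -0.01  1.91  0.    1.24  1.24]
```

View pics/w21.png

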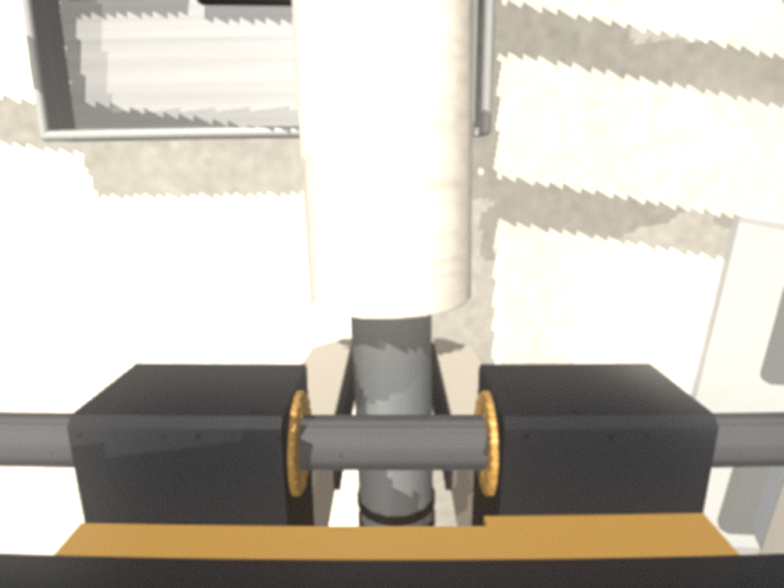

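View pics/s21.png

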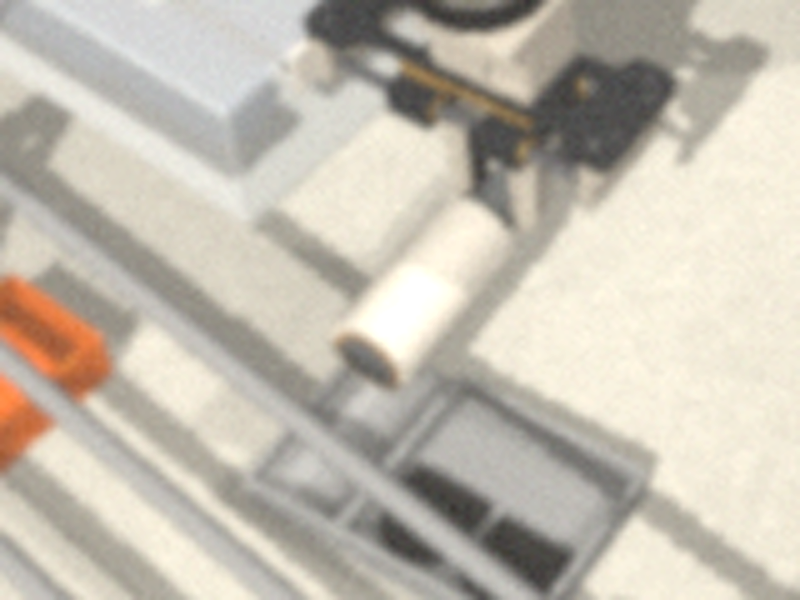

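```bash
python3 -c "
from h import *
w=np.load('w21.npy',allow_pickle=True).item()
q=lambda p:(p[0]/1.4-.15,p[1]/1.4-.15)
p0=np.array([.4973,-.0484]);a=np.radians(7.75)
def pr(n,P):
  d=P[:2]-p0;print(n,P.round(4),'along %.4f across %.4f'%(d@[np.cos(a),np.sin(a)],d@[-np.sin(a),np.cos(a)]))
for n,p,z in [('frL',(42,137),.022),('frR',(489,133),.022),('mid',(290,134),.022),('farright',(487,20),.022)]: pr(n,onz(w,q(p),z))
az=.0618+.018
for n,p in [('rollnearL',(310,300)),('rollnearR',(470,297)),('rollfarL',(294,10)),('rollfarR',(472,10)),('hL',(353,330)),('hR',(432,330))]: pr(n,onz(w,q(p),az))
"
```

```text
frL [0.556  0.1027 0.022 ] along 0.0785 across 0.1418
frR [ 0.5807 -0.075   0.022 ] along 0.0790 across -0.0376
mid [0.5697 0.0029 0.022 ] along 0.0786 across 0.0410
farright [ 0.6212 -0.0671  0.022 ] along 0.1202 across -0.0352
rollnearL [ 0.5198 -0.0192  0.0798] along 0.0263 across 0.0259
rollnearR [ 0.5275 -0.0682  0.0798] along 0.0273 across -0.0237
rollfarL [ 0.6013 -0.0067  0.0798] along 0.1086 across 0.0273
rollfarR [ 0.6078 -0.0551  0.0798] along 0.1086 across -0.0215
hL [ 0.5119 -0.0336  0.0798] along 0.0165 across 0.0127
hR [ 0.5153 -0.0582  0.0798] along 0.0165 across -0.0122
```

Emit:
drive_tool(increments=[[1, 0.3, 0, 0, 0, 0, -0.005], [1, 0.9, 0.05, 0, 0, 0, -0.01], [1, 1.5, 0.1, 0, 0, 0, -0.019], [1, 2.0, 0.13, 0, 0, 0, -0.019], [1, 2.32, 0.13, -0.2, 0, 0, -0.019], [1, 2.32, 0.13, -0.6, 0, 0, -0.019], [1, 2.32, 0.13, -0.8, 0, 0, -0.019], [1, 2.32, 0.13, -0.8, 0, 0, -0.019], [1, 2.32, 0.13, -0.8, 0, 0, -0.019]])

```text
t: 23.4
tool_pos: [0.5569, -0.0461, 0.0445]
orientation: [-3.136, -0.182, 0.003]
force: [0.9, -0.6, -1.0]
opening: 0.0246
```

```bash
python3 -c "
from h import *
stat();w=grab('wrist');np.save('w22.npy',w,allow_pickle=True);crop(w,0,0,560,420,1.4,'w22.png');s=grab('scene');np.save('s22.npy',s,allow_pickle=True);crop(s,150,180,310,300,5,'s22.png')"
```

```text
t 23.40 p [ 0.5569 -0.0461  0.0445] tooly -83.36 tz [-0.002  0.    -1.   ] F [ 0.86 -0.63 -1.01] op 0.0246 q [-0.17  0.17  1.76 -0.    1.21  1.28]
```

View pics/w22.png

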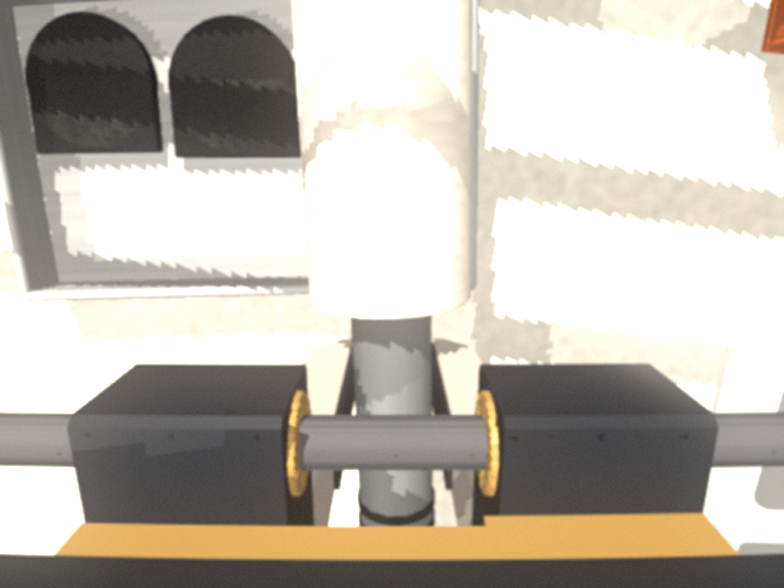

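View pics/s22.png

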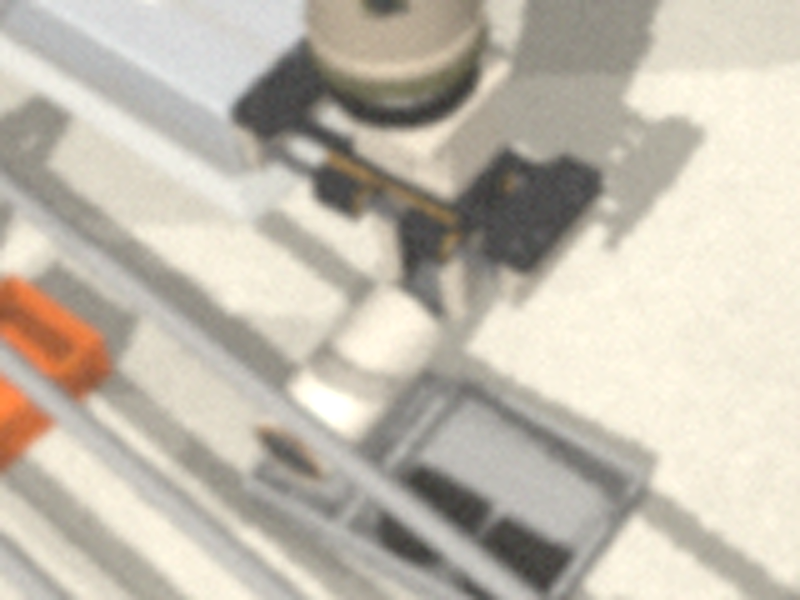

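```bash
python3 -c "
from h import *
w=np.load('w22.npy',allow_pickle=True).item()
q=lambda p:(p[0]/1.4-.15,p[1]/1.4-.15)
p0=np.array([.5569,-.0461]);a=np.radians(6.64)
def pr(n,P):
  d=P[:2]-p0;print(n,P.round(4),'along %.4f across %.4f'%(d@[np.cos(a),np.sin(a)],d@[-np.sin(a),np.cos(a)]))
for n,p,z in [('frL',(20,299),.022),('fr mid',(300,293),.022),('right wall',(478,20),.022),('rw2',(478,60),.022),('leftwall',(1,180),.022),('ins L front',(100,152),.009)]: pr(n,onz(w,q(p),z))
az=.0445+.018
for n,p in [('rollnearL',(312,300)),('rollnearR',(470,295)),('rollfarL',(296,10)),('rollfarR',(473,10))]: pr(n,onz(w,q(p),az))
"
```

```text
frL [0.5552 0.104  0.022 ] along 0.0157 across 0.1493
fr mid [ 0.5708 -0.0078  0.022 ] along 0.0182 across 0.0365
right wall [ 0.6757 -0.0619  0.022 ] along 0.1162 across -0.0294
rw2 [ 0.6627 -0.0638  0.022 ] along 0.1031 across -0.0298
leftwall [0.6016 0.1089 0.022 ] along 0.0624 across 0.1488
ins L front [0.6154 0.0775 0.009 ] along 0.0724 across 0.1160
rollnearL [ 0.58   -0.018   0.0625] along 0.0262 across 0.0253
rollnearR [ 0.5873 -0.0664  0.0625] along 0.0278 across -0.0237
rollfarL [ 0.6617 -0.0069  0.0625] along 0.1087 across 0.0268
rollfarR [ 0.6673 -0.0552  0.0625] along 0.1086 across -0.0218
```

Emit:
drive_tool(increments=[[1, 0, 0, -0.3, 0, 0, 0], [1, 0, 0, -0.6, 0, 0, 0], [1, 0, 0, -0.9, 0, 0, 0], [1, 0, 0, -1.15, 0, 0, 0], [1, 0, 0, -1.25, 0, 0, 0], [1, 0, 0, -1.25, 0, 0, 0], [1, 0, 0, -1.25, 0, 0, 0]])

```text
t: 24.08
tool_pos: [0.5578, -0.0463, 0.0138]
orientation: [-3.136, -0.182, 0.001]
force: [0.0, -1.1, -1.5]
opening: 0.025
```

```bash
python3 -c "
from h import *
stat();w=grab('wrist');np.save('w23.npy',w,allow_pickle=True);crop(w,0,0,560,420,1.4,'w23.png');s=grab('scene');np.save('s23.npy',s,allow_pickle=True);crop(s,150,180,310,300,5,'s23.png')"
```

```text
t 24.08 p [ 0.5578 -0.0463  0.0138] tooly -83.37 tz [-0.001  0.    -1.   ] F [ 0.04 -1.06 -1.55] op 0.0250 q [-0.17  0.21  1.78  0.    1.15  1.28]
```

View pics/w23.png

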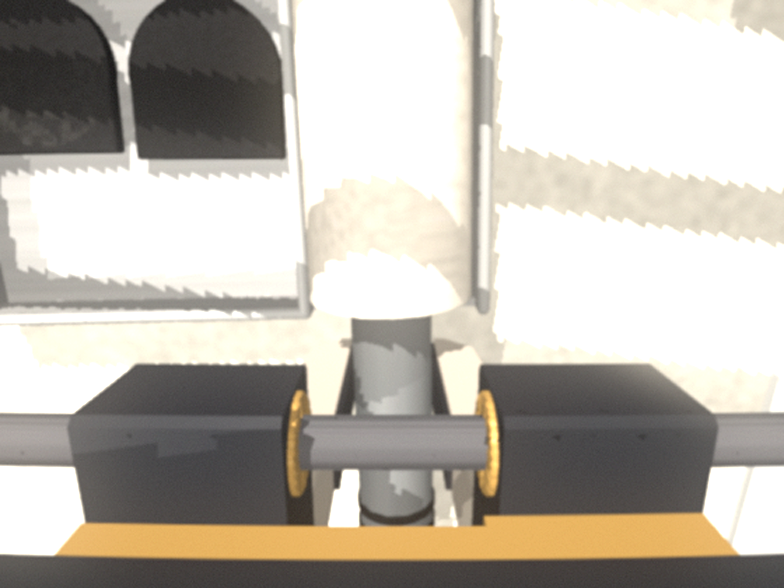

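View pics/s23.png

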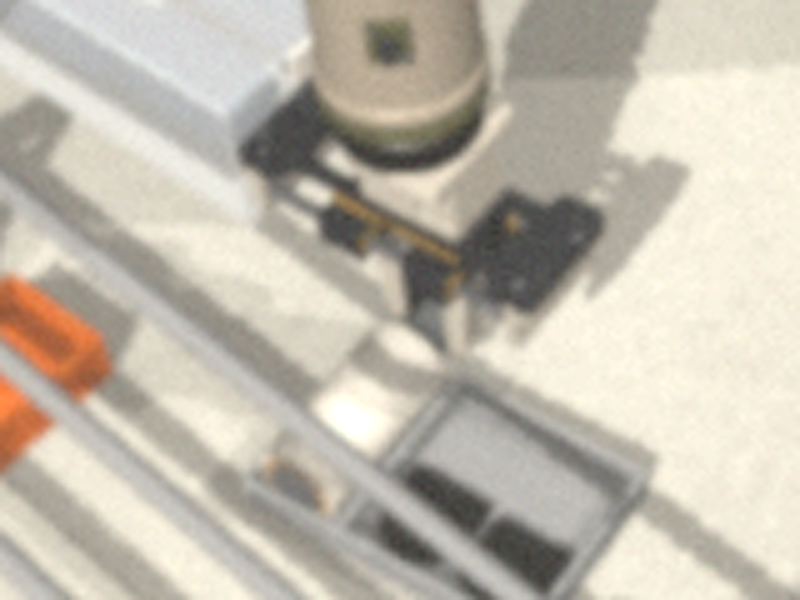

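Emit:
drive_tool(increments=[[1, 0, -0.03, -0.05, 0, 0, 0], [1, 0, -0.03, -0.1, 0, 0, 0], [1, 0, -0.03, -0.13, 0, 0, 0], [1, 0, -0.03, -0.13, 0, 0, 0], [1, 0, -0.03, -0.13, 0, 0, 0]])

```text
t: 24.6
tool_pos: [0.5583, -0.0471, 0.0115]
orientation: [3.136, 0.182, 0.001]
force: [-2.5, 1.1, 4.9]
opening: 0.0249
```

```bash
python3 -c "
from h import *
stat()"
```

```text
t 24.60 p [ 0.5583 -0.0471  0.0115] tooly -83.36 tz [ 0.001  0.    -1.   ] F [-2.52  1.12  4.9 ] op 0.0249 q [-0.18  0.21  1.78  0.    1.15  1.28]
```

Emit:
drive_tool(increments=[[1, 0, 0, 0, 0, 0, 0], [1, 0, 0, 0, 0, 0, 0], [1, 0, 0, 0, 0, 0, 0], [1, 0, 0, 0, 0, 0, 0], [1, 0, 0, 0, 0, 0, 0], [1, 0, 0, 0, 0, 0, 0]], squeeze=5)

```text
t: 25.1
tool_pos: [0.5581, -0.047, 0.0108]
orientation: [-3.136, -0.182, -0.0]
force: [-0.3, 2.3, 1.4]
opening: 0.0259
```

```bash
python3 -c "
from h import *
stat();w=grab('wrist');np.save('w24.npy',w,allow_pickle=True);crop(w,180,0,380,260,3,'w24.png');s=grab('scene');np.save('s24.npy',s,allow_pickle=True);crop(s,190,220,290,295,8,'s24.png')"
```

```text
t 25.10 p [ 0.5581 -0.047   0.0108] tooly -83.36 tz [ 0.  0. -1.] F [-0.28  2.32  1.36] op 0.0259 q [-0.18  0.21  1.78  0.    1.15  1.28]
```

View pics/w24.png

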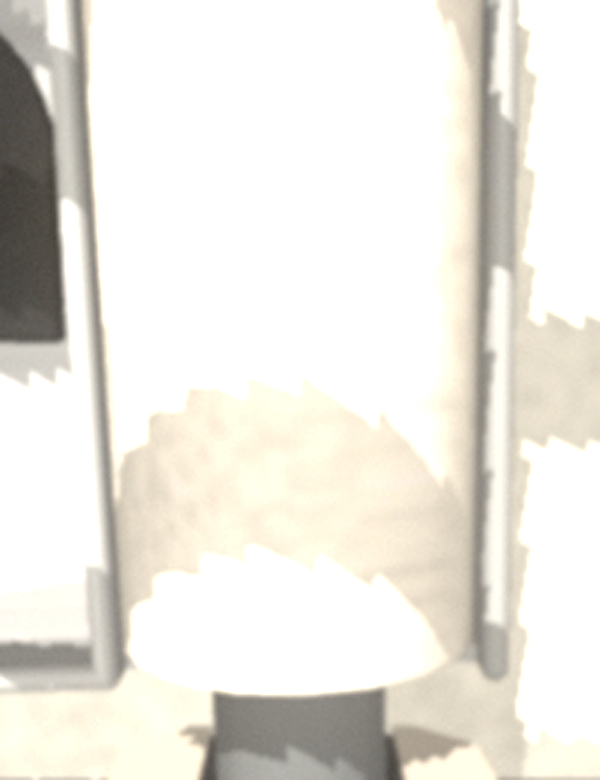

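View pics/s24.png

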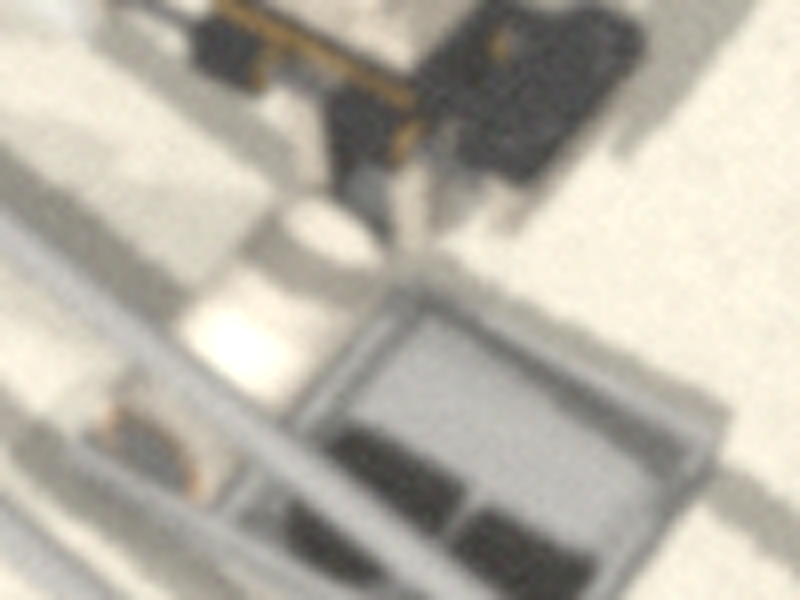

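Emit:
drive_tool(increments=[[1, 0, 0.03, -0.03, 0, 0, 0], [1, 0, 0.03, -0.05, 0, 0, 0], [1, 0, 0.03, -0.05, 0, 0, 0], [1, 0, 0.03, -0.05, 0, 0, 0], [1, 0, 0.03, -0.05, 0, 0, 0], [1, 0, 0.03, -0.05, 0, 0, 0]])

```text
t: 25.7
tool_pos: [0.5579, -0.0464, 0.0095]
orientation: [-3.136, -0.182, 0.0]
force: [-2.3, 0.8, 3.4]
opening: 0.0259
```

```bash
python3 -c "
from h import *
stat();w=grab('wrist');np.save('w25.npy',w,allow_pickle=True);crop(w,180,0,380,260,3,'w25.png');stat()"
```

```text
t 25.70 p [ 0.5579 -0.0464  0.0095] tooly -83.37 tz [-0.  0. -1.] F [-2.26  0.81  3.41] op 0.0259 q [-0.17  0.21  1.78 -0.    1.15  1.28]
t 25.75 p [ 0.5578 -0.0464  0.0095] tooly -83.37 tz [-0. -0. -1.] F [-2.19  2.03  2.1 ] op 0.0255 q [-0.17  0.21  1.78 -0.    1.15  1.28]
```

View pics/w25.png

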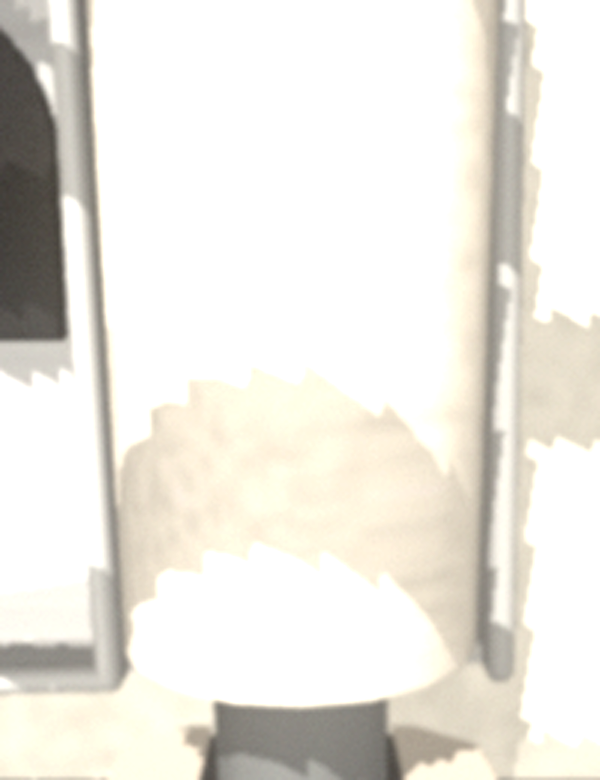

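```bash
python3 -c "
from h import *
w=np.load('w25.npy',allow_pickle=True).item()
q=lambda p:(180+p[0]/3-.33,p[1]/3-.33)
p0=np.array([.5579,-.0464]);a=np.radians(7.9)
def pr(n,P):
  d=P[:2]-p0;print(n,P.round(4),'along %.4f across %.4f'%(d@[np.cos(a),np.sin(a)],d@[-np.sin(a),np.cos(a)]))
for n,p,z in [('front edge',(40,690),.022),('div corner in',(122,670),.022),('rw front end',(497,680),.022),('rw outer',(518,400),.022),('rw inner',(490,400),.022),('div inner',(103,400),.022),('div outer',(78,400),.022)]: pr(n,onz(w,q(p),z))
for n,p,z in [('rim bottom top',(295,705),.0535),('rL',(130,650),.0285),('rR',(465,655),.0285),('rL2',(110,400),.035),('rR2',(479,400),.035)]: pr(n,onz(w,q(p),z))
"
```

```text
front edge [ 0.5705 -0.0046  0.022 ] along 0.0182 across 0.0397
div corner in [ 0.5751 -0.0168  0.022 ] along 0.0211 across 0.0270
rw front end [ 0.5801 -0.0732  0.022 ] along 0.0183 across -0.0296
rw outer [ 0.6216 -0.0697  0.022 ] along 0.0599 across -0.0318
rw inner [ 0.6211 -0.0657  0.022 ] along 0.0599 across -0.0278
div inner [ 0.6147 -0.011   0.022 ] along 0.0612 across 0.0273
div outer [ 0.6143 -0.0074  0.022 ] along 0.0612 across 0.0309
rim bottom top [ 0.5828 -0.0424  0.0535] along 0.0252 across 0.0005
rL [ 0.5802 -0.0186  0.0285] along 0.0260 across 0.0245
rR [ 0.5851 -0.0666  0.0285] along 0.0242 across -0.0238
rL2 [ 0.6156 -0.0141  0.035 ] along 0.0616 across 0.0241
rR2 [ 0.6212 -0.0621  0.035 ] along 0.0605 across -0.0242
```

Emit:
drive_tool(increments=[[0.68, 0, 0, 0, 0, 0, 0], [0.64, 0, 0, 0, 0, 0, 0], [0.6, 0, 0, 0, 0, 0, 0], [0.5, 0, 0, 0, 0, 0, 0], [0.4, 0, 0, 0, 0, 0, 0], [0.4, 0, 0, 0, 0, 0, 0], [0.4, 0, 0, 0.5, 0, 0, 0], [0.4, 0, 0, 1.5, 0, 0, 0], [0.4, 0, 0, 3, 0, 0, 0], [0.4, 0, 0, 4.5, 0, 0, 0], [0.4, -2, 0, 6, 0, 0, 0], [0.4, -3, 0, 7, 0, 0, 0], [0.4, -3, 0, 7, 0, 0, 0], [0.4, -3, 0, 7, 0, 0, 0]])

```text
t: 26.92
tool_pos: [0.4836, -0.0467, 0.1894]
orientation: [3.134, 0.181, 0.011]
force: [-0.0, 0.1, 0.3]
opening: 0.0558
```

```bash
python3 -c "
from h import *
stat();w=grab('wrist');np.save('w26.npy',w,allow_pickle=True);crop(w,0,0,560,420,1.4,'w26.png');s=grab('scene');np.save('s26.npy',s,allow_pickle=True);crop(s,0,0,560,420,1.4,'s26.png');t=grab('top');np.save('t26.npy',t,allow_pickle=True);crop(t,0,0,560,420,1.4,'t26.png')"
```

```text
t 26.92 p [ 0.4836 -0.0467  0.1894] tooly -83.37 tz [ 0.007 -0.002 -1.   ] F [-0.03  0.14  0.27] op 0.0558 q [-0.2  -0.18  1.83 -0.    1.48  1.25]
```

View pics/w26.png

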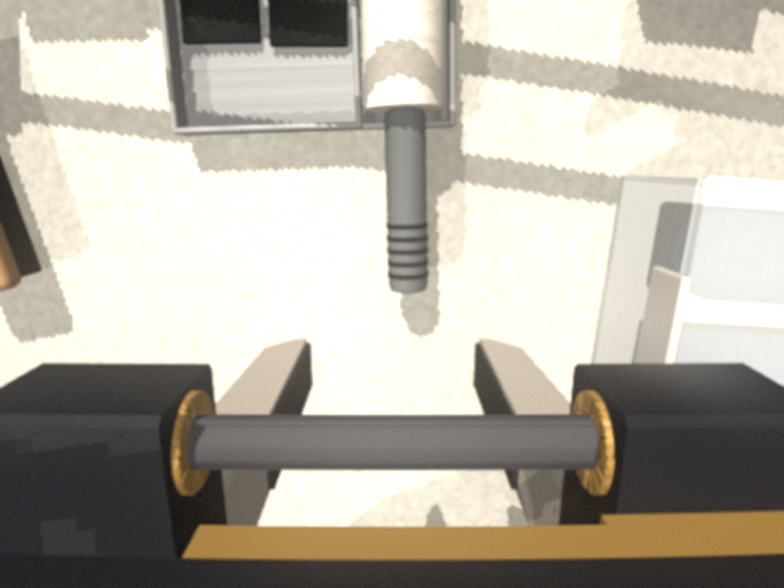

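View pics/s26.png

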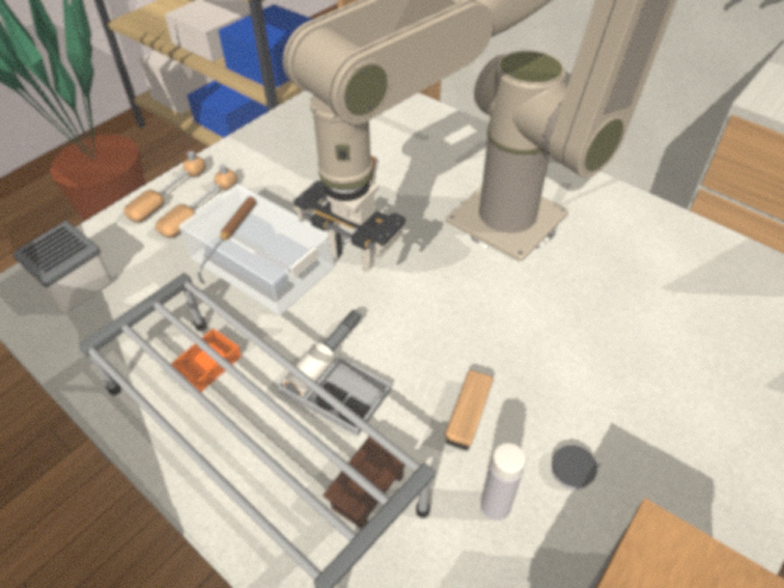

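View pics/t26.png

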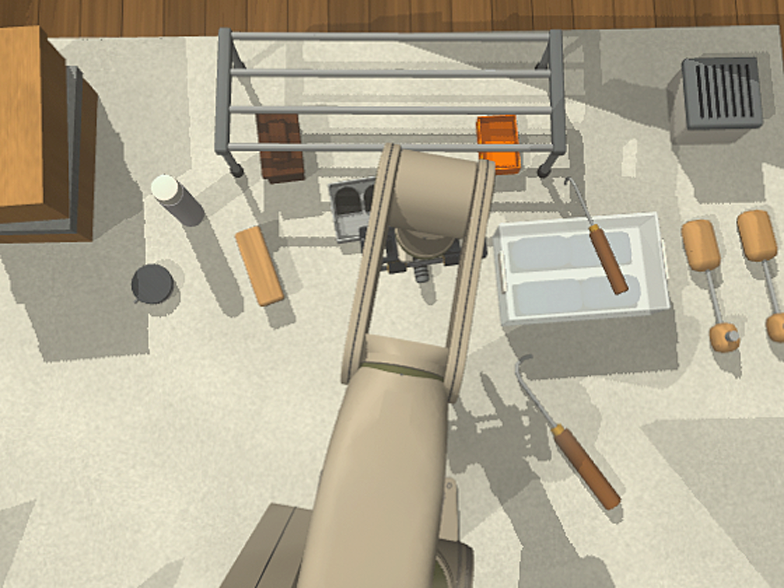

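```bash
python3 -c "
from h import *
w=np.load('w26.npy',allow_pickle=True).item()
q=lambda p:(p[0]/1.4-.15,p[1]/1.4-.15)
p0=np.array([.4836,-.0467]);a=np.radians(7.9)
def pr(n,p,z):
  P=onz(w,q(p),z);d=P[:2]-p0;print(n,P.round(4),'along %.4f across %.4f'%(d@[np.cos(a),np.sin(a)],d@[-np.sin(a),np.cos(a)]))
pr('frL',(176,131),.022);pr('frR',(455,126),.022)
pr('hEnd',(408,288),.029);pr('h mid start',(405,112),.029);pr('rL',(364,105),.029);pr('rR',(442,105),.029);pr('rL2',(361,20),.029);pr('rR2',(448,20),.029)
pr('rw in',(446,60),.022);pr('rw out',(456,60),.022);pr('div in',(362,60),.022);stat()
"
```

```text
frL [0.5565 0.1008 0.022 ] along 0.0925 across 0.1361
frR [ 0.5794 -0.0752  0.022 ] along 0.0909 across -0.0414
hEnd [ 0.4731 -0.0581  0.029 ] along -0.0120 across -0.0098
h mid start [ 0.5833 -0.0427  0.029 ] along 0.0994 across -0.0097
rL [ 0.5845 -0.0172  0.029 ] along 0.1040 across 0.0154
rR [ 0.5901 -0.0648  0.029 ] along 0.1030 across -0.0325
rL2 [ 0.6325 -0.0103  0.029 ] along 0.1525 across 0.0156
rR2 [ 0.6386 -0.0618  0.029 ] along 0.1514 across -0.0362
rw in [ 0.6176 -0.0642  0.022 ] along 0.1303 across -0.0357
rw out [ 0.6183 -0.0703  0.022 ] along 0.1302 across -0.0419
div in [ 0.6115 -0.0127  0.022 ] along 0.1314 across 0.0161
t 27.07 p [ 0.4833 -0.0463  0.1844] tooly -83.37 tz [ 0.001 -0.    -1.   ] F [-0.98  0.11 -0.27] op 0.0558 q [-0.2  -0.17  1.83  0.    1.48  1.25]
```

```bash
python3 -c "
from h import *
print(robot.close_job());stat()"
```

```text
the job is handed in; nothing more can be done
None
the job is handed in; nothing more can be done
```

The job is done and handed in at about 27 s of the 72 s allowed. `close_job` gives no verdict, so the results below are my own camera measurements.

**What I did**
- I took the smaller hook from the shoebox lid. Its handle measured about 120 mm, against 168 mm for the hook on the ledge.
- I hooked the tray's front wall and drew the tray out about 145 mm. It turned about 6° on the way.
- I put the hook back on the lid where it had been.
- I gripped the lint roller by its handle and lowered it into the trough until the wrist felt contact. I then eased the grip to 5 N so it could settle, let go and lifted clear.

**Last checks**

| Item | Measured | Limit |
|---|---|---|
| Tray centre, x in the rack frame | about -73 mm | below -46 mm |
| Roller across the trough | within about 0.5 mm of centre | 3.5 mm |
| Roller angle to the tray | within about 1° | 4° |
| Roller along the trough, before / after release | -1 mm / about +3 mm | 9 mm |

- The trough is only 10 mm longer than the roll, so the roller cannot be more than about 5 mm off along it.
- The roller's height showed about 28 mm before release, against 29 mm nominal. I did not measure it again afterwards.
- By eye, both inserts are in the bay, the hook is on the lid, and the brush, tins, spray can and stool look where they were.

**What disagreed**
- The fingertips turned out to be about 8 mm behind the tool point, not 25 mm ahead as stated. My first grasp therefore shut on air just above the hook's handle. I corrected the height from the camera images and small downward steps.
- The two readings of the roller's position along the trough differ by about 4 mm.

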